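# Box up the finished circuit boards and snap the lids on

## Task

Pack every circuit board lying on the bench, component side up and flat on the floor: square boards in the oblong box (one to a bay), narrow boards in the square box (one to a bay). Then put each box's matching lid on and press it down until it snaps fully home, level and flush on the rim all round, leaving the solder reel, meter and bottle where they are.

Things in the scene. Friction and masses are not known exactly. Their poses are not given: they have to be found in the camera images.
- box_oblong: Bare aluminium instrument box, open on top, fixed to the bench. Outer size at the rim 104 by 190 mm (x by y), 60 mm high, floor 5 mm thick; mouth 84 by 170 mm, inside faces vertical. Origin: centre of its underside; z up. Low ribs, 3 mm thick and 12 mm above the floor, split it into two bays of 84 by 83 mm (x by y), at its _bay points.
- box_square: Bare aluminium instrument box, open on top, fixed to the bench. Outer size at the rim 152 by 152 mm (x by y), 60 mm high, floor 5 mm thick; mouth 132 by 132 mm, inside faces vertical. Origin: centre of its underside; z up. Low ribs, 3 mm thick and 12 mm above the floor, split it into three bays of 41 by 132 mm (x by y), at its _bay points.
- lid_oblong: Loose grey plastic lid of box_oblong, about 0.14 kg, lying plug down. Origin: centre of the plug's underside, its lowest point; z up. Plate 102 by 188 mm (x by y), 5 mm thick, its underside 15 mm above the origin; below it the plug, edge rounded 5 mm, 1.5 mm smaller than the mouth on every side. It fits either way round (half a turn). Seated: plate flat on the rim, origin 45 mm above the box's.
- lid_square: Loose grey plastic lid of box_square, about 0.14 kg, lying plug down. Origin: centre of the plug's underside, its lowest point; z up. Plate 150 by 150 mm (x by y), 5 mm thick, its underside 15 mm above the origin; below it the plug, edge rounded 5 mm, 1.5 mm smaller than the mouth on every side. It fits in any quarter turn. Seated: plate flat on the rim, origin 45 mm above the box's.
- box_oblong_rim (a point): Centre of the mouth of box_oblong, level with the rim's top, 60 mm above its underside. In the middle of each of the four inside faces a black sprung catch, a rounded bar 52 mm long and 12 mm thick, centred 7 mm below the rim, stands 3.2 mm into the mouth and yields outwards at about 4 N.
- lid_oblong_grip (a point): Centre of the top of the lid's black grip bar, 50 mm above the lid's origin; the bar is 16 (x) by 60 (y) by 30 mm high. Set into the mouth, the lid first stops about 8 mm proud on the catches; a straight push of about 13 N (at most 20 N) on the bar snaps it home. A similar pull takes it off.
- box_square_rim (a point): Centre of the mouth of box_square, level with the rim's top, 60 mm above its underside. In the middle of each of the four inside faces a black sprung catch, a rounded bar 52 mm long and 12 mm thick, centred 7 mm below the rim, stands 3.2 mm into the mouth and yields outwards at about 4 N.
- lid_square_grip (a point): Centre of the top of the lid's black grip bar, 50 mm above the lid's origin; the bar is 16 (x) by 60 (y) by 30 mm high. Set into the mouth, the lid first stops about 8 mm proud on the catches; a straight push of about 13 N (at most 20 N) on the bar snaps it home. A similar pull takes it off.
- board_square_1: Green circuit board, 64 by 64 mm (x by y), 4 mm thick, about 0.1 kg, lying component side up; may be absent. Origin: centre of its underside; z up. At its middle a dark metal block, 20 (x) by 30 (y) mm, from 4 to 34 mm above the origin, serves as grip; connectors near its y edges are under 15 mm high. It belongs in box_oblong; one to a bay.
- board_narrow_1: Green circuit board, 34 by 100 mm (x by y), 4 mm thick, about 0.1 kg, lying component side up; may be absent. Origin: centre of its underside; z up. At its middle a dark metal block, 20 (x) by 30 (y) mm, from 4 to 34 mm above the origin, serves as grip; connectors near its y edges are under 15 mm high. It belongs in box_square; one to a bay, its y along the box's y.
- board_square_2: Green circuit board, 64 by 64 mm (x by y), 4 mm thick, about 0.1 kg, lying component side up; may be absent. Origin: centre of its underside; z up. At its middle a dark metal block, 20 (x) by 30 (y) mm, from 4 to 34 mm above the origin, serves as grip; connectors near its y edges are under 15 mm high. It belongs in box_oblong; one to a bay.
- board_narrow_2: Green circuit board, 34 by 100 mm (x by y), 4 mm thick, about 0.1 kg, lying component side up; may be absent. Origin: centre of its underside; z up. At its middle a dark metal block, 20 (x) by 30 (y) mm, from 4 to 34 mm above the origin, serves as grip; connectors near its y edges are under 15 mm high. It belongs in box_square; one to a bay, its y along the box's y.
- board_narrow_3: Green circuit board, 34 by 100 mm (x by y), 4 mm thick, about 0.1 kg, lying component side up; may be absent. Origin: centre of its underside; z up. At its middle a dark metal block, 20 (x) by 30 (y) mm, from 4 to 34 mm above the origin, serves as grip; connectors near its y edges are under 15 mm high. It belongs in box_square; one to a bay, its y along the box's y.
- box_oblong_bay0 (a point): Centre of the floor of the -y bay of box_oblong, 5 mm above the box's underside; axes as the box. The bays lie side by side along the box's y.
- box_oblong_bay1 (a point): Centre of the floor of the +y bay of box_oblong, 5 mm above the box's underside; axes as the box. The bays lie side by side along the box's y.
- box_square_bay0 (a point): Centre of the floor of the -x bay of box_square, 5 mm above the box's underside; axes as the box. The bays lie side by side along the box's x.
- box_square_bay1 (a point): Centre of the floor of the middle bay of box_square, 5 mm above the box's underside; axes as the box. The bays lie side by side along the box's x.
- box_square_bay2 (a point): Centre of the floor of the +x bay of box_square, 5 mm above the box's underside; axes as the box. The bays lie side by side along the box's x.
- solder_reel: Bystander: black reel of solder standing on its flange, 60 mm across, 50 mm high; origin at the centre of its underside. Leave alone.
- meter: Bystander: yellow hand-held meter lying flat, 150 by 75 by 36 mm; origin at the centre of its underside. Leave alone.
- flux_bottle: Bystander: white plastic bottle, 44 mm across, 80 mm high; origin at the centre of its underside. Leave alone.
Not all that is in view belongs to the job. What is shaped like the board_narrow_3 but purple is not meant.

How it is judged:
On the way, in this order (a step that is already met when the one before it is completed fails the run):
1. every board present lies flat in its box (x of board_square_1 in the frame of box_oblong between -0.042 and 0.042 m and y of board_square_1 in the frame of box_oblong between -0.085 and 0.085 m and z of board_square_1 in the frame of box_oblong between 0 and 0.009 m and angle between each of board_square_1, board_square_2, board_narrow_1, board_narrow_2, board_narrow_3's own z axis and vertical below 0.12 rad and x of board_square_2 in the frame of box_oblong between -0.042 and 0.042 m and y of board_square_2 in the frame of box_oblong between -0.085 and 0.085 m and z of board_square_2 in the frame of box_oblong between 0 and 0.009 m and x of board_narrow_1 in the frame of box_square between -0.066 and 0.066 m and y of board_narrow_1 in the frame of box_square between -0.066 and 0.066 m and z of board_narrow_1 in the frame of box_square between 0 and 0.009 m and x of board_narrow_2 in the frame of box_square between -0.066 and 0.066 m and y of board_narrow_2 in the frame of box_square between -0.066 and 0.066 m and z of board_narrow_2 in the frame of box_square between 0 and 0.009 m and x of board_narrow_3 in the frame of box_square between -0.066 and 0.066 m and y of board_narrow_3 in the frame of box_square between -0.066 and 0.066 m and z of board_narrow_3 in the frame of box_square between 0 and 0.009 m), for 0.2 s.
2. both lids are pressed home, level (horizontal distance between lid_oblong and box_oblong below 0.004 m and z of lid_oblong in the frame of box_oblong between 0.042 and 0.0475 m and angle between each of lid_oblong, lid_square's own z axis and vertical below 0.03 rad and horizontal distance between lid_square and box_square below 0.004 m and z of lid_square in the frame of box_square between 0.042 and 0.0475 m), for 0.2 s.
At the end, for the whole second after the job is handed in: Each board present lies flat, component side up, in its own box (within 4 mm of the floor, tilt under 7 degrees); both lids sit on their own boxes, centred within 4 mm, at most 2.5 mm proud, tilt under 1.7 degrees; all released and at rest (all of step 1 and all of step 2 and linear speed of each of lid_oblong, lid_square, board_square_1, board_square_2, board_narrow_1, board_narrow_2, board_narrow_3 below 0.02 m/s); the robot touches nothing.
It fails at once if the solder reel is shifted more than 40 mm (distance of solder_reel from where it was at the start of the episode above 0.04 m).
It fails at once if the meter is shifted more than 40 mm (distance of meter from where it was at the start of the episode above 0.04 m).
It fails at once if the bottle is shifted more than 40 mm (distance of flux_bottle from where it was at the start of the episode above 0.04 m).
Of board_square_1, board_square_2 only 1 to 2 are there at a start; the rules pass over those that are not, and their reading is None.
Of board_narrow_1, board_narrow_2, board_narrow_3 only 2 to 3 are there at a start; the rules pass over those that are not, and their reading is None.
At some moment in a run one of lid_oblong, lid_square, board_square_1, board_square_2, board_narrow_1, board_narrow_2, board_narrow_3 may be knocked a few centimetres aside while the robot is not near it.
Once in a run the grip may slacken for a moment while it holds something.
It also fails if it takes over 210 s, if anything falls off the work surface, if the arm or the gripper's body presses on something with over 40 N, if the wrist force passes 120 N, or if a joint passes its speed limit or range.

## Robot

A 6-joint arm with a two-finger parallel gripper is mounted at the origin on the work surface. World frame = base frame: x ahead of the robot, y to its left, z up, the work surface at z = 0. Lengths are in m, angles in rad, forces in N, time in s.
With the tool pointing down it reaches from about 0.35 to 0.775 m from the base axis. Payload 7.3 kg.
Tool frame: the origin (TCP) lies at the very end of the fingers, on their centre line; the grasp point (between the pads) lies 19 mm behind it; z points along the fingers, x is the direction in which the jaws open and shut, and the axes are right-handed (so a half turn about z gives the same grasp; the last joint's range is limited). The gripper opens to 92 mm and grips with 3 to 60 N. Pads are 19 mm wide; open, the fingers measure 130 mm over their backs; the gripper's body (75 mm by 190 mm) begins 47 mm behind the grasp point.
Start: joints at [1.113, 0.342, 1.524, -0, 1.275, -0.146], TCP at [0.161, 0.5, 0.227] pointing down, gripper open.
Joint ranges: [-2.53, 2.53], [-0.77, 2.02], [0.04, 2.7], [-1, 4.14], [0.28, 2.66], [-3.11, 3.11]. Speed limits (rad/s): [2.57, 2.57, 3.14, 3.14, 3.14, 3.14].

## Interface

Orientations are given as [roll, pitch, yaw] about the fixed x, y, z axes, in that order (R = Rz(yaw) Ry(pitch) Rx(roll)).
In Python, from cell import observe, read_camera, camera_params, hand_in gives the robot as it stands.
- The arm moves only by the tool apply_moves, never from a script. Its argument "increments" is a list of rows, each an object with "grip": the opening, from 0 (shut) to 1 (fully open); "linear": the shift along the world's x, y, z in mm, a list of three; "turn": the turn, a rotation vector about the world's x, y, z in units of 6 degrees (1.0 is 6 degrees), a list of three. A call has 1 to 10 rows; each row is the pose to reach, as a shift and turn from the pose commanded when the call began; what a row does not reach only later rows make up. A row lasts 1/10 s, in which the tool goes at most 50 mm and 8.59 degrees, less where a joint would pass 70% of its speed; a pose out of reach is approached as far as the arm can. A call with a gripper value outside its range is refused whole. The fingers move at their own pace and stop on an object; "grip_force" is the grip in N (left out, the last holds). Time passes only in rows, so rows that repeat a pose let the fingers close. It gives the time, the measured TCP pose, the force and the opening at its end, in the units of the state.
- observe(): the state, without advancing time (a new reading comes with each control period).
- read_camera(name): name is "scene" or "top"; returns the picture (400x640x3 uint8, red, green, blue); there is no depth.
- camera_params(name): a dict with "camera_matrix" (3x3 intrinsics, pixels), "world_to_cam" (4x4, takes a point from world to camera coordinates). Camera axes: x right, y up, looking along -z (the intrinsics and any distortion apply to the point x, -y, -z); pixel columns grow to the right and rows downward; lengths in m; the calibration is good to about 2 mm. A picture is of the moment at which its call begins. camera_params takes no time and is no camera call.
- hand_in(): hands the job in, once; it reports no verdict.
The state is a dict: "time": time; "qpos": joint angles; "qvel": joint speeds; "joint_efforts": joint torques, N m; "tool_pos": TCP position; "tool_rot": TCP orientation; "contact_force": force on the tool from outside, world axes, zero at the start; "torque": the same for the moment, N m; "opening": finger opening in m.
Only numpy, scipy, OpenCV 4.12 (cv2) and the standard library are available. Lean on these libraries where they do the work, as an engineer would, in place of code of your own. Each camera call takes 0.05 s, during which the arm holds its last target.

## Working session

There is one attempt and no reset: what is moved stays moved. The work goes in short steps, Python scripts to look and compute and a tool call to move; the robot and the scene stay as the last step left them, time stands still between calls to the robot, and variables do not carry over. Pictures are saved under pics/ and viewed, and the job is handed in when it is done.

Besides the shell and the picture viewer there is one more tool, called as name([rows], argument=value, ...), one row to a line, values as JSON. apply_moves: Moves the arm, as the interface text tells. Its arguments: {"type":"object","properties":{"increments":{"type":"array","items":{"type":"object","properties":{"grip":{"type":"number"},"linear":{"type":"array","items":{"type":"number"}},"turn":{"type":"array","items":{"type":"number"}}}}},"grip_force":{"type":"number"}},"required":["increments"]}

```bash
ls; mkdir -p pics; python3 - <<'E'
from cell import *
import cv2
o=observe(); print(o)
for n in ("scene","top"):
    im=read_camera(n); cv2.imwrite(f"pics/{n}0.png",im[...,::-1]); p=camera_params(n); print(n,p)
E
```

```text
pics
{'time': 0.0, 'qpos': array([ 1.11300769e+00,  3.42753669e-01,  1.52502737e+00, -2.30982243e-05,
        1.27540243e+00, -1.45987484e-01]), 'qvel': array([-9.91996250e-04, -1.76219529e-04,  2.44191923e-04, -1.31975768e-04,
       -3.21502026e-04,  9.46664322e-05]), 'joint_efforts': array([ 1.09279325e-03, -4.31231153e+01, -2.44227058e+01,  7.18763703e-02,
        5.58150513e-02, -2.09240366e-04]), 'tool_pos': array([0.1608502 , 0.49931667, 0.2260253 ]), 'tool_rot': array([-3.14138309e+00,  1.57710027e-03,  1.25900208e+00]), 'contact_force': array([-0.33907682,  0.20277935, -0.3230556 ]), 'torque': array([ 0.02351697, -0.01111336, -0.01861455]), 'opening': 0.09179124445212919}
scene {'camera_matrix': array([[492.16784563,   0.        , 321.53880918],
       [  0.        , 492.16784563, 197.91230356],
       [  0.        ,   0.        ,   1.        ]]), 'world_to_cam': array([[-0.84099215,  0.54086499,  0.01404493,  0.51468516],
       [-0.28857542, -0.47036235,  0.83395653,  0.11204713],
       [ 0.45766409,  0.69729788,  0.55165138, -1.78015003],
       [ 0.        ,  0.        ,  0.        ,  1.        ]])}
top {'camera_matrix': array([[399.63200205,   0.        , 318.73668893],
       [  0.        , 399.63200205, 199.42966438],
       [  0.        ,   0.        ,   1.        ]]), 'world_to_cam': array([[-0.0113051 , -0.99992917, -0.003721  , -0.0034835 ],
       [ 0.99694538, -0.0115588 ,  0.0772418 , -0.6140882 ],
       [-0.07727934, -0.00283641,  0.99700545, -1.06668795],
       [ 0.        ,  0.        ,  0.        ,  1.        ]])}
```

View pics/top0.png

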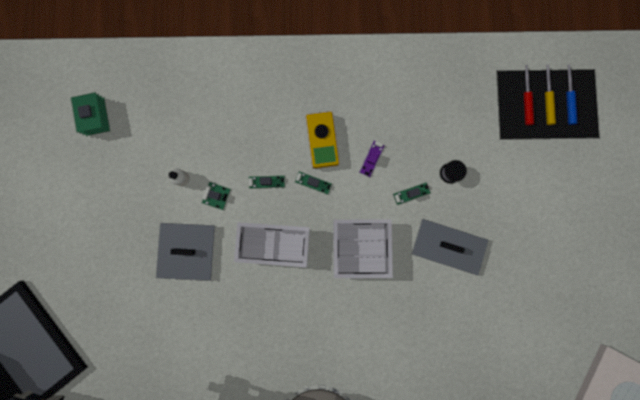

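View pics/scene0.png

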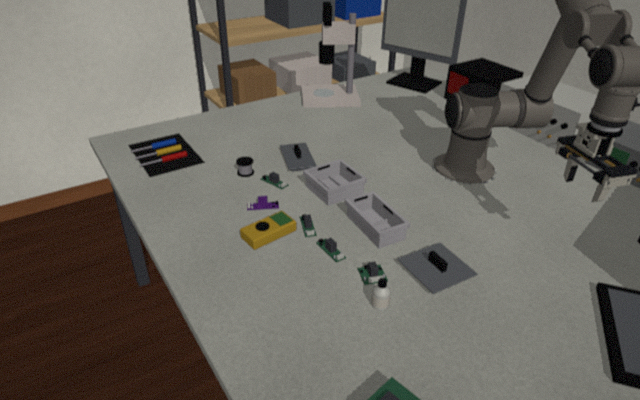

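```bash
cat > h.py <<'E'
from cell import *
import cv2, numpy as np
from scipy.optimize import least_squares
from scipy.spatial.transform import Rotation as Ro
def shot(n,name):
    im=read_camera(n)[...,::-1].copy(); cv2.imwrite(f"pics/{name}.png",im); return im
def proj(n,P):
    p=camera_params(n); P=np.atleast_2d(P); c=P@p['world_to_cam'][:3,:3].T+p['world_to_cam'][:3,3]
    u=np.c_[c[:,0],-c[:,1],-c[:,2]]@p['camera_matrix'].T
    return u[:,:2]/u[:,2:]
def unproj(n,uv,z):
    p=camera_params(n); W=p['world_to_cam']; R=W[:3,:3]; o=-R.T@W[:3,3]
    uv=np.atleast_2d(uv); r=np.c_[uv,np.ones(len(uv))]@np.linalg.inv(p['camera_matrix']).T
    r=np.c_[r[:,0],-r[:,1],-r[:,2]]@R; s=(z-o[2])/r[:,2]; return (o+r*s[:,None])
def crop(im,x0,y0,x1,y1,s,name):
    c=cv2.resize(im[y0:y1,x0:x1],None,fx=s,fy=s,interpolation=cv2.INTER_CUBIC)
    for x in range((x0+9)//10*10,x1,10):
        cv2.putText(c,str(x),((x-x0)*s,10),0,.35,(0,0,255),1); cv2.line(c,((x-x0)*s,12),((x-x0)*s,18),(0,0,255),1)
    for y in range((y0+9)//10*10,y1,10):
        cv2.putText(c,str(y),(0,(y-y0)*s+4),0,.35,(0,0,255),1); cv2.line(c,(24,(y-y0)*s),(30,(y-y0)*s),(0,0,255),1)
    cv2.imwrite(f"pics/{name}.png",c); return c
E
python3 - <<'E'
from h import *
im=cv2.imread("pics/top0.png")
crop(im,150,160,250,230,8,'c1'); crop(im,240,160,340,230,8,'c2'); crop(im,340,130,440,205,8,'c3')
crop(im,60,85,120,145,8,'c4')
E
```

```text
(no output)
```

View pics/c1.png

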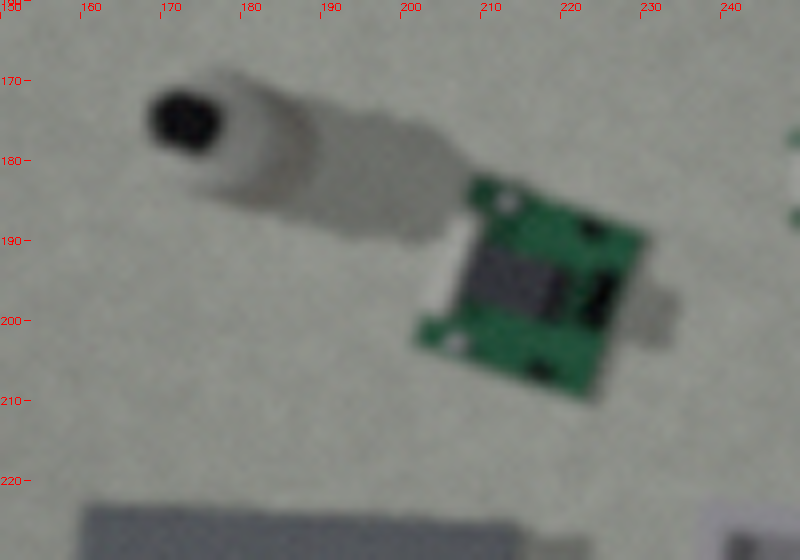

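View pics/c2.png

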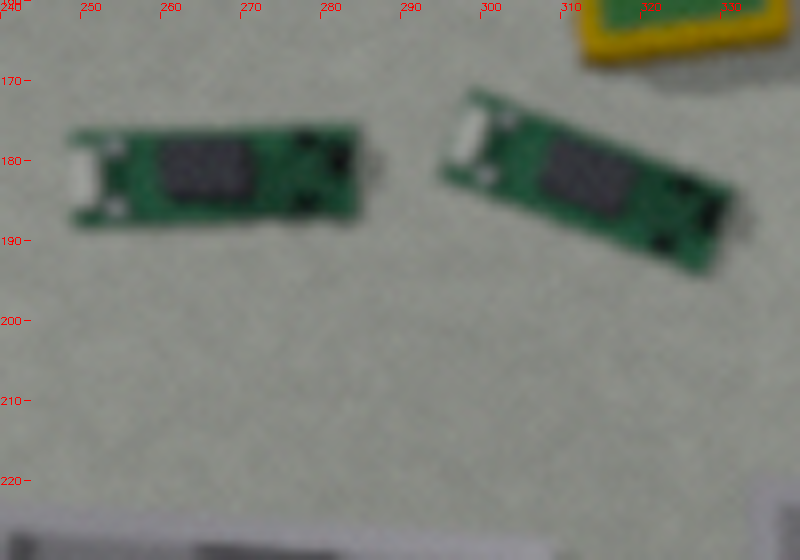

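View pics/c3.png

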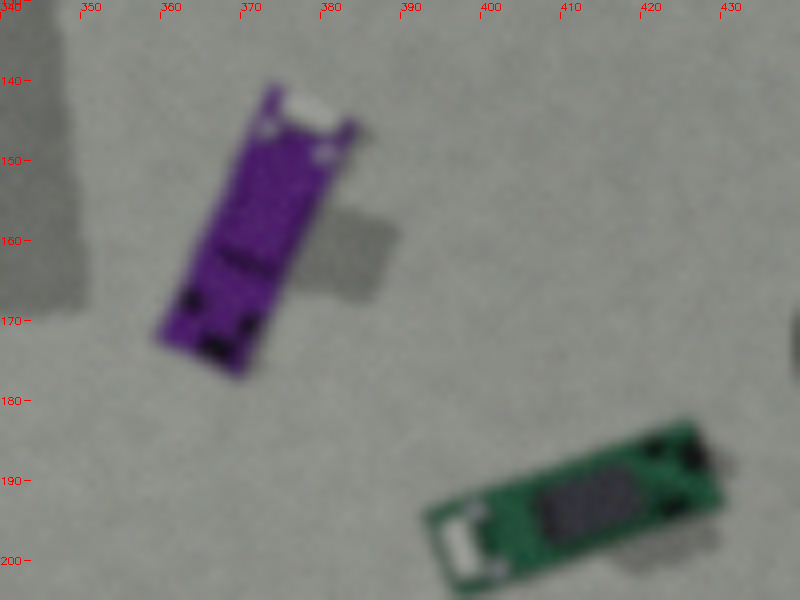

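View pics/c4.png

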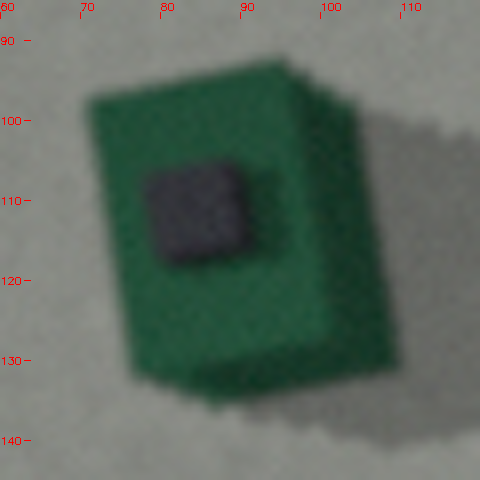

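```bash
sed -i 's/((x-x0)\*s,/(int((x-x0+.5)*s),/g; s/(y-y0)\*s/int((y-y0+.5)*s)/g' h.py
python3 - <<'E'
from h import *
im=cv2.imread("pics/top0.png")
crop(im,150,215,225,285,8,'d1'); crop(im,230,215,320,275,8,'d2'); crop(im,325,210,400,285,8,'d3')
crop(im,405,210,495,280,8,'d4')
E
grep -n int h.py
```

```text
16:    c=cv2.resize(im[y0:y1,x0:x1],None,fx=s,fy=s,interpolation=cv2.INTER_CUBIC)
18:        cv2.putText(c,str(x),(int((x-x0+.5)*s),10),0,.35,(0,0,255),1); cv2.line(c,(int((x-x0+.5)*s),12),(int((x-x0+.5)*s),18),(0,0,255),1)
20:        cv2.putText(c,str(y),(0,int((y-y0+.5)*s)+4),0,.35,(0,0,255),1); cv2.line(c,(24,int((y-y0+.5)*s)),(30,int((y-y0+.5)*s)),(0,0,255),1)
```

View pics/d1.png

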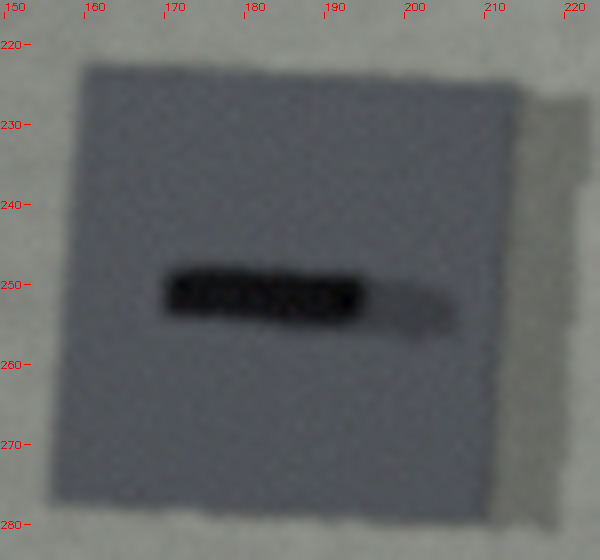

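View pics/d2.png

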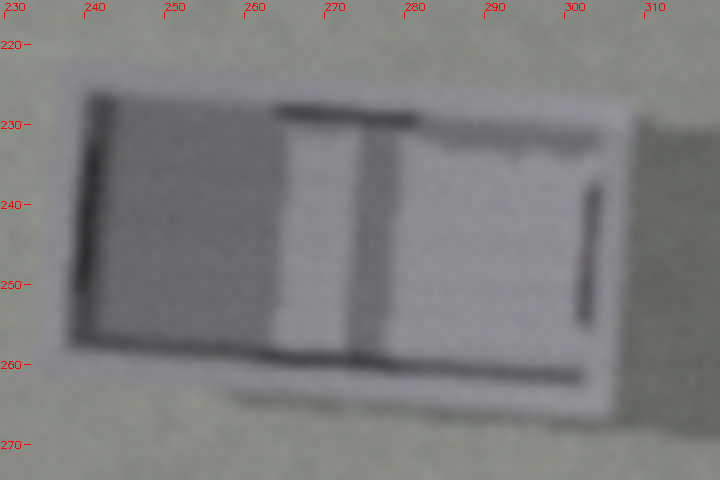

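View pics/d3.png

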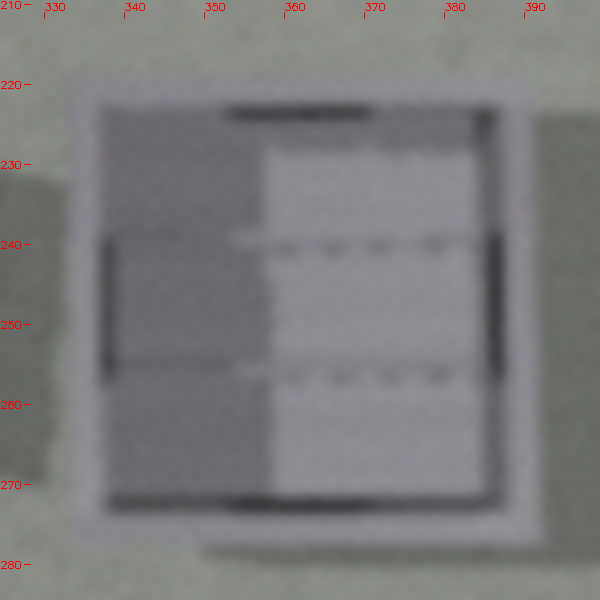

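View pics/d4.png

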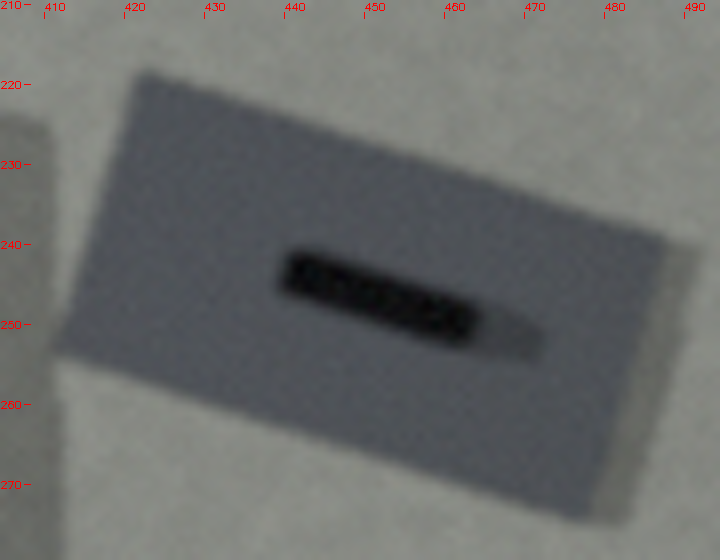

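```bash
cat > fit.py <<'E'
from h import *
def rect(w,h): return np.array([[-w/2,-h/2],[w/2,-h/2],[w/2,h/2],[-w/2,h/2]])
def order(P):
    c=P.mean(0); a=np.arctan2(*(P-c).T[::-1]); return P[np.argsort(a)]
def fitrect(cam,uv,w,h,z):
    """uv 4 corners; returns x,y,yaw(mod pi), resid mm"""
    P=order(unproj(cam,uv,z)[:,:2]); best=None
    for k in range(4):
        Q=rect(w,h)
        def f(p):
            c,s=np.cos(p[2]),np.sin(p[2]); return (Q@np.array([[c,s],[-s,c]])+p[:2]-np.roll(P,k,0)).ravel()
        for y0 in (0,1.57,3.14,-1.57):
            r=least_squares(f,[*P.mean(0),y0])
            if best is None or r.cost<best.cost-1e-9: best=r
    y=(best.x[2]+np.pi/2)%np.pi-np.pi/2
    return np.array([best.x[0],best.x[1],y]), best.fun.reshape(-1,2)*1000
def cp(x0,y0,pts,s=8): return np.array([[x0+(a+.5)/s-.5,y0+(b+.5)/s-.5] for a,b in pts])
E
python3 - <<'E'
from fit import *
J={'lid_sq':(cp(150,215,[(82,64),(520,82),(494,524),(48,505)]),.15,.15,.02),
'box_ob_out':(cp(230,215,[(66,68),(635,105),(612,416),(44,375)]),.104,.19,.06),
'box_ob_mouth':(cp(230,215,[(90,92),(608,130),(582,382),(68,346)]),.084,.17,.06),
'box_sq_out':(cp(325,210,[(72,82),(532,80),(545,545),(80,545)]),.152,.152,.06),
'box_sq_mouth':(cp(325,210,[(100,104),(500,104),(505,512),(106,512)]),.132,.132,.06),
'lid_ob':(cp(405,210,[(138,68),(668,236),(590,525),(52,352)]),.102,.188,.02),
'bsq1':(cp(150,160,[(476,174),(650,238),(597,404),(412,340)]),.064,.064,.004),
'bn1':(cp(240,160,[(70,130),(358,126),(362,218),(70,228)]),.034,.1,.004),
'bn2':(cp(240,160,[(472,90),(738,188),(706,274),(438,180)]),.034,.1,.004),
'bn3':(cp(340,130,[(424,512),(694,420),(724,505),(464,598)]),.034,.1,.004)}
for k,v in J.items():
    p,r=fitrect('top',*v); print(k,p.round(4),'deg',np.degrees(p[2]).round(1),r.round(1).tolist())
E
```

```text
lid_sq [ 0.4777  0.3532 -0.0533] deg -3.1 [[-0.6, 0.5], [0.5, -0.0], [0.6, 0.1], [-0.6, -0.5]]
box_ob_out [ 0.4941  0.1131 -0.0783] deg -4.5 [[-1.5, -1.9], [1.3, -1.6], [2.0, 1.0], [-1.9, 2.4]]
box_ob_mouth [ 0.4952  0.1138 -0.0852] deg -4.9 [[-1.2, -1.3], [0.7, 0.7], [0.8, 0.2], [-0.3, 0.4]]
box_sq_out [ 0.4813 -0.1246 -0.003 ] deg -0.2 [[-0.2, -0.1], [1.0, -1.0], [0.4, 0.1], [-1.3, 1.0]]
box_sq_mouth [ 0.4828 -0.1232 -0.0086] deg -0.5 [[0.3, -1.0], [-0.0, -0.6], [-0.4, 0.2], [0.0, 1.4]]
lid_ob [ 0.4826 -0.3641 -0.3197] deg -18.3 [[0.0, 0.8], [0.3, -0.7], [0.4, -0.0], [-0.7, -0.0]]
bsq1 [ 0.6294  0.2745 -0.3426] deg -19.6 [[-0.5, 2.9], [2.1, -0.5], [0.4, -1.1], [-2.0, -1.3]]
bn1 [0.6674 0.1348 0.0132] deg 0.8 [[-0.8, 1.0], [0.9, 0.2], [-0.2, -0.4], [0.2, -0.8]]
bn2 [ 0.6633  0.0047 -0.3596] deg -20.6 [[-1.2, -0.2], [0.7, -0.7], [0.4, 0.5], [0.1, 0.4]]
bn3 [ 0.6301 -0.2688  0.3274] deg 18.8 [[-0.7, -1.6], [1.7, -0.1], [0.6, -0.2], [-1.5, 2.0]]
```

```bash
cat >> fit.py <<'E'
def wire(cam,im,x0,y0,x1,y1,name,items,s=8):
    c=cv2.resize(im[y0:y1,x0:x1],None,fx=s,fy=s,interpolation=cv2.INTER_CUBIC)
    for (x,y,yaw,w,h,z,col) in items:
        cc,ss=np.cos(yaw),np.sin(yaw); Q=rect(w,h)@np.array([[cc,ss],[-ss,cc]])+[x,y]
        uv=proj(cam,np.c_[Q,np.full(4,z)])
        pts=np.round(((uv-[x0,y0]+.5)*s-.5)*16).astype(np.int32)
        cv2.polylines(c,[pts.reshape(-1,1,2)],True,col,1,cv2.LINE_AA,4)
    cv2.imwrite(f"pics/{name}.png",c)
E
python3 - <<'E'
from fit import *
im=cv2.imread("pics/top0.png")
R=(0,0,255);G=(0,255,255)
ob=(.4947,.1135,-.083); sq=(.482,-.1240,-.006)
wire('top',im,230,215,320,275,'w1',[(*ob,.104,.19,.06,R),(*ob,.084,.17,.06,G),(*ob,.084,.17,.005,G)])
wire('top',im,325,210,400,285,'w2',[(*sq,.152,.152,.06,R),(*sq,.132,.132,.06,G),(*sq,.132,.132,.005,G)])
E
```

```text
(no output)
```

View pics/w1.png

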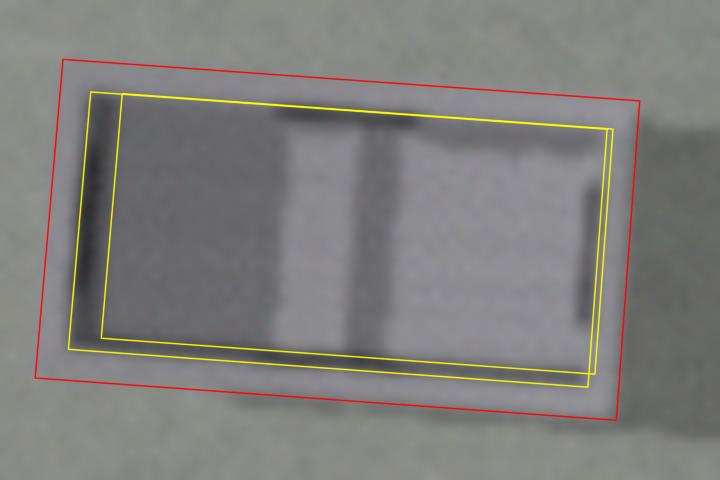

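View pics/w2.png

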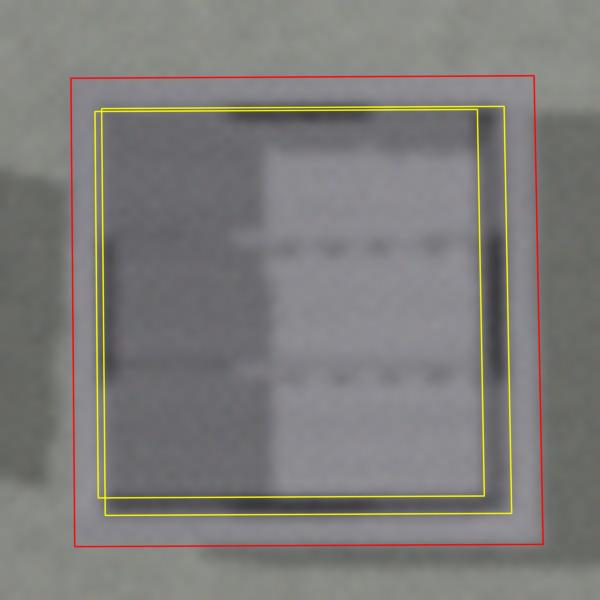

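```bash
python3 - <<'E'
from fit import *
im=cv2.imread("pics/top0.png")
R=(0,0,255);G=(0,255,255)
def b(p,w,h): return [(*p,w,h,.004,R),(*p,.02,.03,.034,G)]
wire('top',im,195,170,245,220,'w1',b((.6294,.2745,-.3426),.064,.064),8)
wire('top',im,240,165,340,200,'w2',b((.6674,.1348,.0132),.034,.1)+b((.6633,.0047,-.3596),.034,.1),8)
wire('top',im,385,175,440,210,'w3',b((.6301,-.2688,.3274),.034,.1),8)
a=[cv2.imread(f'pics/w{i}.png') for i in (1,2,3)]
W=800;c=np.zeros((400+280+10,800,3),np.uint8)
c[:400,:400]=a[0];c[410:690,:800]=a[1];c[60:340,400:800]=a[2][:,:400]
cv2.imwrite('pics/w4.png',c[:, :])
E
```

```text
(no output)
```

View pics/w4.png

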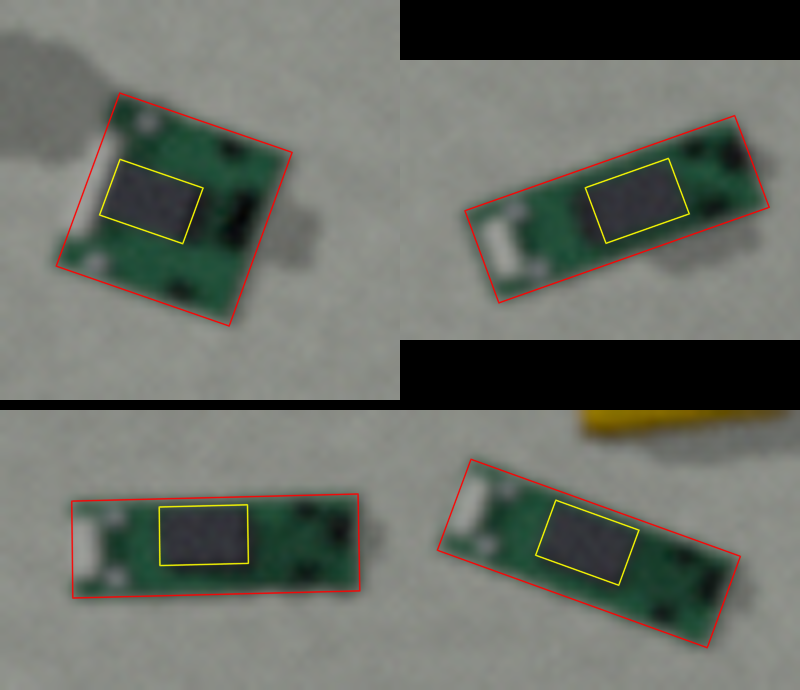

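```bash
cat > go.py <<'E'
import sys; from h import *
x,y,z,yaw=map(float,sys.argv[1:5])  # m,m,m,deg
o=observe(); t=o['tool_pos']; r=o['tool_rot']
R0=Ro.from_euler('xyz',r); R1=Ro.from_euler('xyz',[np.pi,0,np.radians(yaw)])
rv=(R1*R0.inv()).as_rotvec(degrees=True)/6
print('t',round(o['time'],2),'lin',((np.array([x,y,z])-t)*1000).round(1),'turn',rv.round(2),'F',o['contact_force'].round(1),'open',round(o['opening']*1000,1),'q',o['qpos'].round(2))
E
python3 go.py .629 .2745 .12 -19.6
```

```text
t 0.1 lin [ 468.1 -224.9 -106.1] turn [ 0.000e+00 -1.000e-02 -1.529e+01] F [-0.4 -0.5  0.2] open 92.0 q [ 1.11  0.34  1.52  0.    1.28 -0.15]
```

apply_moves([
  {"linear":[468,-225,0],"turn":[0,0,-15.3],"grip":0.6},
  {"linear":[468,-225,0],"turn":[0,0,-15.3],"grip":0.6},
  {"linear":[468,-225,0],"turn":[0,0,-15.3],"grip":0.6},
  {"linear":[468,-225,0],"turn":[0,0,-15.3],"grip":0.6},
  {"linear":[468,-225,0],"turn":[0,0,-15.3],"grip":0.6},
  {"linear":[468,-225,0],"turn":[0,0,-15.3],"grip":0.6},
  {"linear":[468,-225,0],"turn":[0,0,-15.3],"grip":0.6},
  {"linear":[468,-225,0],"turn":[0,0,-15.3],"grip":0.6},
  {"linear":[468,-225,-20],"turn":[0,0,-15.3],"grip":0.6},
  {"linear":[468,-225,-80],"turn":[0,0,-15.3],"grip":0.6},
])

```text
time: 1.1
tool_pos: [0.6021, 0.2885, 0.1856]
tool_rot: [-3.137, -0.007, -0.249]
contact_force: [0.7, 0.8, -0.2]
opening: 0.0551
```

```bash
python3 go.py .629 .2745 .016 -19.6
```

```text
t 1.1 lin [  26.9  -14.  -169.6] turn [-0.02  0.08 -0.89] F [ 0.7  0.8 -0.2] open 55.1 q [ 0.33  0.63  1.15 -0.    1.35  0.58]
```

apply_moves([
  {"linear":[0,0,0],"grip":0.6},
  {"linear":[0,0,0],"grip":0.6},
  {"linear":[0,0,0],"grip":0.6},
])

```text
schema error: expected keys grip, linear, turn
```

```bash
python3 go.py .629 .2745 .017 -19.6; python3 - <<'E'
from h import *
im=shot('top','t1'); crop(im,180,150,270,225,8,'t1c')
E
```

```text
t 1.1 lin [  26.9  -14.  -168.6] turn [-0.02  0.08 -0.89] F [ 0.7  0.8 -0.2] open 55.1 q [ 0.33  0.63  1.15 -0.    1.35  0.58]
```

View pics/t1c.png

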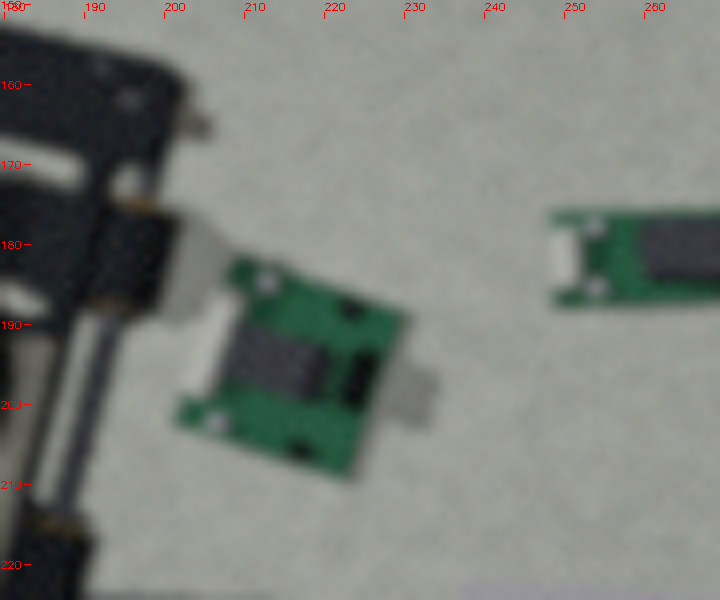

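apply_moves([
  {"linear":[0,0,0],"turn":[0,0,0],"grip":0.6},
  {"linear":[0,0,0],"turn":[0,0,0],"grip":0.6},
  {"linear":[0,0,0],"turn":[0,0,0],"grip":0.6},
])

```text
time: 1.45
tool_pos: [0.597, 0.291, 0.1842]
tool_rot: [-3.14, -0.002, -0.239]
contact_force: [0.5, -0.1, 0.1]
opening: 0.0553
```

```bash
python3 go.py .629 .2745 .017 -19.6
```

```text
t 1.45 lin [  32.   -16.5 -167.2] turn [-0.01  0.02 -0.99] F [ 0.5 -0.1  0.1] open 55.3 q [0.34 0.63 1.16 0.   1.35 0.58]
```

apply_moves([
  {"linear":[32,-16.5,0],"turn":[0,0,-1],"grip":0.6},
  {"linear":[32,-16.5,-50],"turn":[0,0,-1],"grip":0.6},
  {"linear":[32,-16.5,-100],"turn":[0,0,-1],"grip":0.6},
  {"linear":[32,-16.5,-130],"turn":[0,0,-1],"grip":0.6},
  {"linear":[32,-16.5,-130],"turn":[0,0,-1],"grip":0.6},
  {"linear":[32,-16.5,-130],"turn":[0,0,-1],"grip":0.6},
])

```text
time: 2.05
tool_pos: [0.6298, 0.2746, 0.0548]
tool_rot: [-3.14, -0.002, -0.344]
contact_force: [-0.3, -0.2, 1.2]
opening: 0.0551
```

```bash
python3 go.py .629 .2745 .010 -19.6
```

```text
t 2.05 lin [ -0.8  -0.1 -44.8] turn [-0.01  0.02  0.02] F [-0.3 -0.2  1.2] open 55.1 q [0.3  0.79 1.23 0.   1.12 0.64]
```

apply_moves([
  {"linear":[-0.8,0,-25],"turn":[0,0,0],"grip":0.6},
  {"linear":[-0.8,0,-45],"turn":[0,0,0],"grip":0.6},
  {"linear":[-0.8,0,-45],"turn":[0,0,0],"grip":0.6},
  {"linear":[-0.8,0,-45],"turn":[0,0,0],"grip":0.1},
  {"linear":[-0.8,0,-45],"turn":[0,0,0],"grip":0.1},
  {"linear":[-0.8,0,-45],"turn":[0,0,0],"grip":0.1},
  {"linear":[-0.8,0,-45],"turn":[0,0,0],"grip":0.1},
  {"linear":[-0.8,0,-45],"turn":[0,0,0],"grip":0.1},
], grip_force=40)

```text
time: 2.85
tool_pos: [0.629, 0.2735, 0.0083]
tool_rot: [-3.141, -0.001, -0.346]
contact_force: [1.1, -0.5, 6.1]
opening: 0.0196
```

```bash
python3 - <<'E'
import numpy as np
# bay1 centre of box oblong
yaw=-.083; c,s=np.cos(yaw),np.sin(yaw)
for v in (.043,-.043): print(.4947-s*v, .1135+c*v)
E
python3 go.py .498 .156 .18 -4.8
```

```text
0.4982649036044247 0.1563519715099686
0.49113509639557523 0.07064802849003142
t 2.85 lin [-131.  -117.5  171.7] turn [-0.    0.01  2.5 ] F [ 1.1 -0.5  6.1] open 19.6 q [ 0.3   0.84  1.26 -0.    1.04  0.64]
```

apply_moves([
  {"linear":[0,0,50],"turn":[0,0,0],"grip":0.1},
  {"linear":[0,0,100],"turn":[0,0,0],"grip":0.1},
  {"linear":[-20,-20,120],"turn":[0,0,0.5],"grip":0.1},
  {"linear":[-131,-117.5,120],"turn":[0,0,2.5],"grip":0.1},
  {"linear":[-131,-117.5,120],"turn":[0,0,2.5],"grip":0.1},
  {"linear":[-131,-117.5,120],"turn":[0,0,2.5],"grip":0.1},
  {"linear":[-131,-117.5,120],"turn":[0,0,2.5],"grip":0.1},
  {"linear":[-131,-117.5,120],"turn":[0,0,2.5],"grip":0.1},
])

```text
time: 3.65
tool_pos: [0.4975, 0.1554, 0.1282]
tool_rot: [-3.141, -0.001, -0.085]
contact_force: [1.5, -0.4, -0.5]
opening: 0.0197
```

```bash
python3 go.py .498 .156 .0145 -4.8;  python3 - <<'E'
from h import *
im=shot('top','t2'); crop(im,220,180,320,255,8,'t2c')
im=shot('scene','s2'); crop(im,320,160,420,235,8,'s2c')
E
```

```text
t 3.65 lin [   0.5    0.6 -113.7] turn [-0.    0.01  0.02] F [ 1.5 -0.4 -0.5] open 19.7 q [0.16 0.44 1.68 0.   1.03 0.24]
```

View pics/s2c.png

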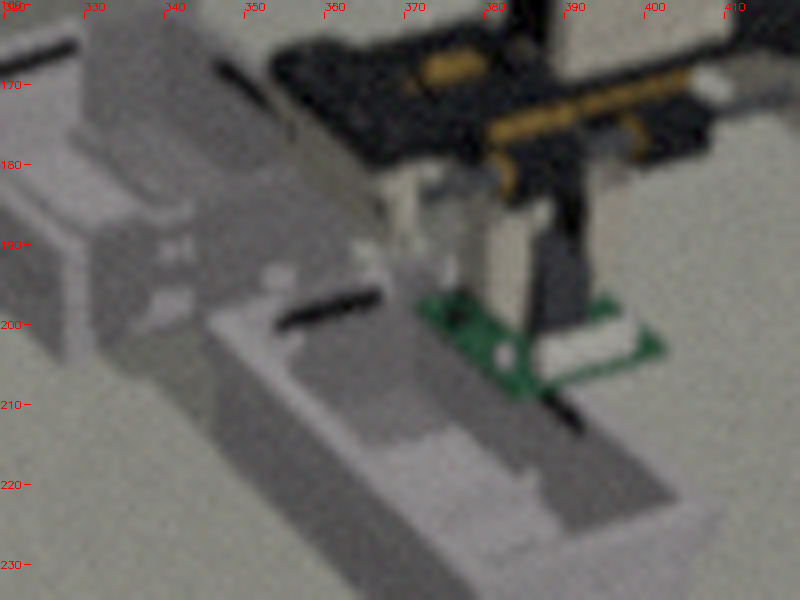

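View pics/t2.png

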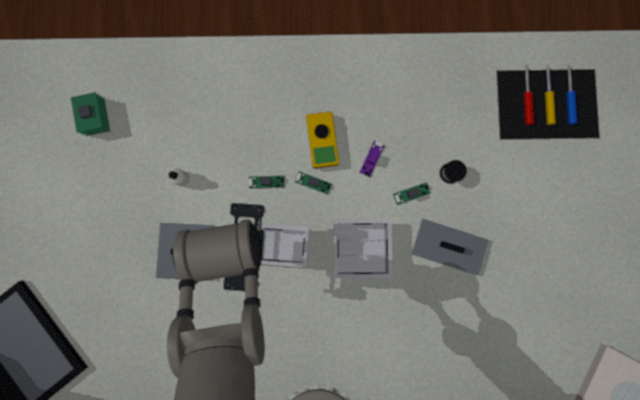

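apply_moves([
  {"linear":[0.5,0.5,-40],"turn":[0,0,0],"grip":0.1},
  {"linear":[0.5,0.5,-80],"turn":[0,0,0],"grip":0.1},
  {"linear":[0.5,0.5,-105],"turn":[0,0,0],"grip":0.1},
  {"linear":[0.5,0.5,-113],"turn":[0,0,0],"grip":0.1},
  {"linear":[0.5,0.5,-113],"turn":[0,0,0],"grip":0.1},
  {"linear":[0.5,0.5,-113],"turn":[0,0,0],"grip":0.1},
])

```text
time: 4.35
tool_pos: [0.4995, 0.157, 0.0151]
tool_rot: [-3.141, -0.002, -0.083]
contact_force: [0.2, -0.2, -1.2]
opening: 0.0199
```

```bash
python3 go.py .498 .156 .0135 -4.8
```

```text
t 4.35 lin [-1.5 -1.  -1.6] turn [-0.    0.02 -0.  ] F [ 0.2 -0.2 -1.2] open 19.9 q [0.16 0.61 1.77 0.   0.76 0.24]
```

Down 1 mm more, release with modest opening, rise.

apply_moves([
  {"linear":[0,0,-1.5],"turn":[0,0,0],"grip":0.1},
  {"linear":[0,0,-1.5],"turn":[0,0,0],"grip":0.36},
  {"linear":[0,0,-1.5],"turn":[0,0,0],"grip":0.36},
  {"linear":[0,0,-1.5],"turn":[0,0,0],"grip":0.36},
  {"linear":[0,0,30],"turn":[0,0,0],"grip":0.36},
  {"linear":[0,0,80],"turn":[0,0,0],"grip":0.5},
  {"linear":[0,0,120],"turn":[0,0,0],"grip":0.5},
  {"linear":[50,0,120],"turn":[0,0,0],"grip":0.5},
])

```text
time: 5.15
tool_pos: [0.5476, 0.1575, 0.1422]
tool_rot: [-3.139, -0.008, -0.082]
contact_force: [1.2, -0.0, 0.1]
opening: 0.0456
```

```bash
python3 go.py .667 .135 .12 90.8; python3 go.py .667 .135 .12 -89.2
```

```text
t 5.15 lin [119.4 -22.5 -22.2] turn [-0.08  0.05 15.92] F [ 1.2 -0.   0.1] open 45.6 q [0.15 0.5  1.53 0.   1.11 0.23]
t 5.15 lin [119.4 -22.5 -22.2] turn [  0.04   0.07 -14.08] F [ 1.2 -0.   0.1] open 45.6 q [0.15 0.5  1.53 0.   1.11 0.23]
```

```bash
python3 - <<'E'
from fit import *
im=shot('top','t3'); 
R=(0,0,255);G=(0,255,255)
def b(p,w,h): return [(*p,w,h,.004,R),(*p,.02,.03,.034,G)]
wire('top',im,240,160,340,235,'t3c',b((.6674,.1348,.0132),.034,.1)+b((.6633,.0047,-.3596),.034,.1),8)
E
```

```text
(no output)
```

View pics/t3c.png

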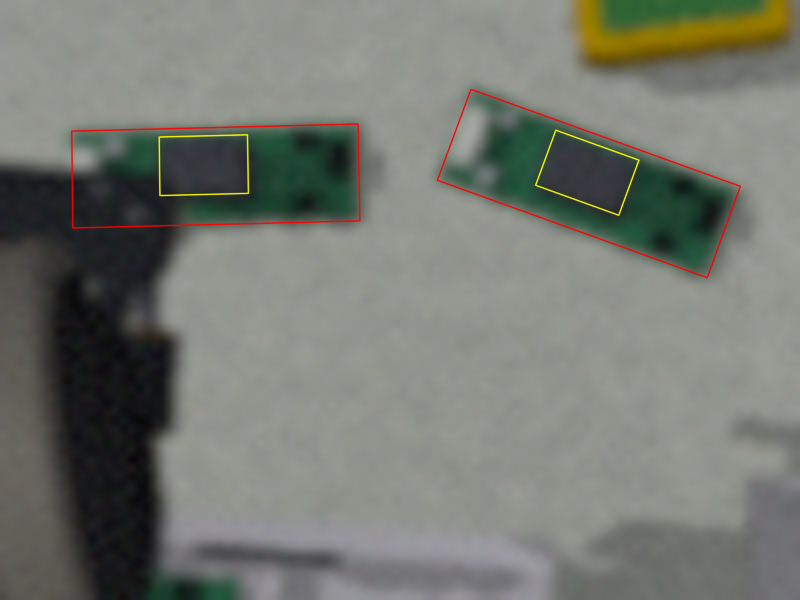

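View pics/t3.png

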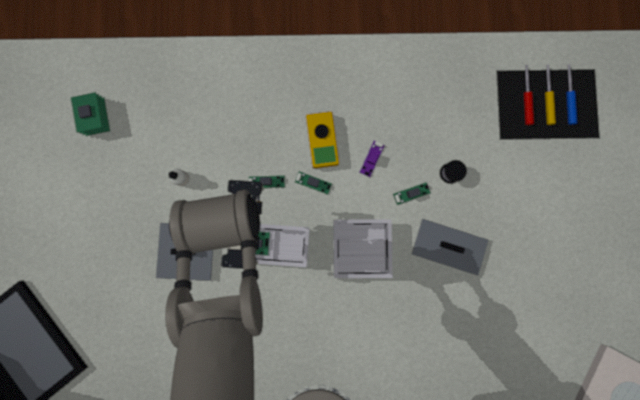

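apply_moves([
  {"linear":[40,-8,0],"turn":[0,0,-1.4],"grip":0.5},
  {"linear":[119.5,-22.5,0],"turn":[0,0,-14.1],"grip":0.5},
  {"linear":[119.5,-22.5,0],"turn":[0,0,-14.1],"grip":0.5},
  {"linear":[119.5,-22.5,0],"turn":[0,0,-14.1],"grip":0.5},
  {"linear":[119.5,-22.5,0],"turn":[0,0,-14.1],"grip":0.5},
  {"linear":[119.5,-22.5,0],"turn":[0,0,-14.1],"grip":0.5},
  {"linear":[119.5,-22.5,0],"turn":[0,0,-14.1],"grip":0.5},
  {"linear":[119.5,-22.5,-20],"turn":[0,0,-14.1],"grip":0.5},
  {"linear":[119.5,-22.5,-50],"turn":[0,0,-14.1],"grip":0.5},
  {"linear":[119.5,-22.5,-70],"turn":[0,0,-14.1],"grip":0.5},
])

```text
time: 6.2
tool_pos: [0.6667, 0.1337, 0.0624]
tool_rot: [3.139, -0.0, -1.567]
contact_force: [-0.3, 1.2, -0.5]
opening: 0.0458
```

apply_moves([
  {"linear":[0,0,0],"turn":[0,0,0],"grip":0.5},
  {"linear":[0,0,0],"turn":[0,0,0],"grip":0.5},
  {"linear":[0,0,0],"turn":[0,0,0],"grip":0.5},
])

```text
time: 6.5
tool_pos: [0.6686, 0.134, 0.0662]
tool_rot: [-3.139, 0.0, -1.558]
contact_force: [0.3, 0.1, 0.7]
opening: 0.0458
```

```bash
python3 go.py .667 .135 .017 -89.2
```

```text
t 6.5 lin [ -1.6   1.  -49.2] turn [-0.    0.02  0.01] F [0.3 0.1 0.7] open 45.8 q [ 0.09  0.77  1.24 -0.    1.13  1.64]
```

apply_moves([
  {"linear":[-1.5,1,-30],"turn":[0,0,0],"grip":0.5},
  {"linear":[-1.5,1,-49],"turn":[0,0,0],"grip":0.5},
  {"linear":[-1.5,1,-49],"turn":[0,0,0],"grip":0.5},
  {"linear":[-1.5,1,-49],"turn":[0,0,0],"grip":0.2},
  {"linear":[-1.5,1,-49],"turn":[0,0,0],"grip":0.2},
  {"linear":[-1.5,1,-49],"turn":[0,0,0],"grip":0.2},
  {"linear":[-1.5,1,-49],"turn":[0,0,0],"grip":0.2},
])

```text
time: 7.2
tool_pos: [0.6674, 0.135, 0.0177]
tool_rot: [-3.138, 0.0, -1.56]
contact_force: [-0.6, -0.6, 6.6]
opening: 0.0297
```

```bash
python3 - <<'E'
import numpy as np
yaw=-.006; c,s=np.cos(yaw),np.sin(yaw)
for v in (-.044,0,.044): print(.482+c*v, -.1240+s*v)
E
python3 go.py .526 -.124 .14 -90.3
```

```text
0.438000791997624 -0.12373600158399715
0.482 -0.124
0.525999208002376 -0.12426399841600284
t 7.2 lin [-141.4 -259.   122.3] turn [-0.    0.03 -0.15] F [-0.6 -0.6  6.6] open 29.7 q [ 0.09  0.82  1.28 -0.    1.04  1.65]
```

apply_moves([
  {"linear":[0,0,50],"turn":[0,0,0],"grip":0.2},
  {"linear":[0,0,100],"turn":[0,0,0],"grip":0.2},
  {"linear":[-20,-30,122],"turn":[0,0,0],"grip":0.2},
  {"linear":[-141.5,-259,122],"turn":[0,0,-0.15],"grip":0.2},
  {"linear":[-141.5,-259,122],"turn":[0,0,-0.15],"grip":0.2},
  {"linear":[-141.5,-259,122],"turn":[0,0,-0.15],"grip":0.2},
  {"linear":[-141.5,-259,122],"turn":[0,0,-0.15],"grip":0.2},
  {"linear":[-141.5,-259,122],"turn":[0,0,-0.15],"grip":0.2},
  {"linear":[-141.5,-259,122],"turn":[0,0,-0.15],"grip":0.2},
  {"linear":[-141.5,-259,122],"turn":[0,0,-0.15],"grip":0.2},
])

```text
time: 8.2
tool_pos: [0.5241, -0.1256, 0.1381]
tool_rot: [-3.141, -0.0, -1.579]
contact_force: [0.1, 0.4, -1.3]
opening: 0.0297
```

apply_moves([
  {"linear":[0,0,0],"turn":[0,0,0],"grip":0.2},
  {"linear":[0,0,0],"turn":[0,0,0],"grip":0.2},
])

```text
time: 8.4
tool_pos: [0.5253, -0.1227, 0.1377]
tool_rot: [-3.141, 0.0, -1.574]
contact_force: [0.8, -0.0, -1.1]
opening: 0.0294
```

```bash
python3 go.py .526 -.124 .0225 -90.3;python3 - <<'E'
from h import *
im=shot('top','t4'); crop(im,320,190,420,265,8,'t4c')
im=shot('scene','s4'); crop(im,270,140,370,215,8,'s4c')
E
```

```text
t 8.4 lin [   0.7   -1.3 -115.2] turn [-0.    0.   -0.02] F [ 0.8 -0.  -1.1] open 29.4 q [-0.37  0.45  1.61  0.    1.07  1.2 ]
```

View pics/s4c.png

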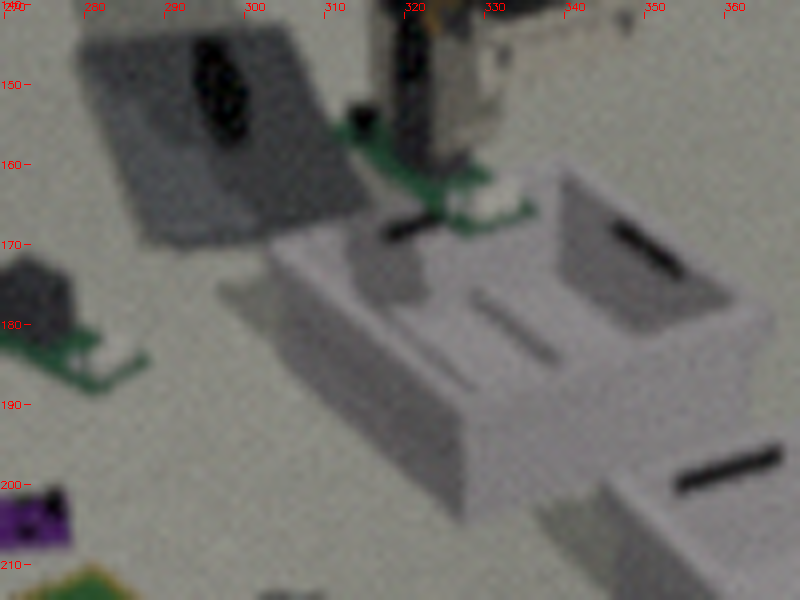

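View pics/t4c.png

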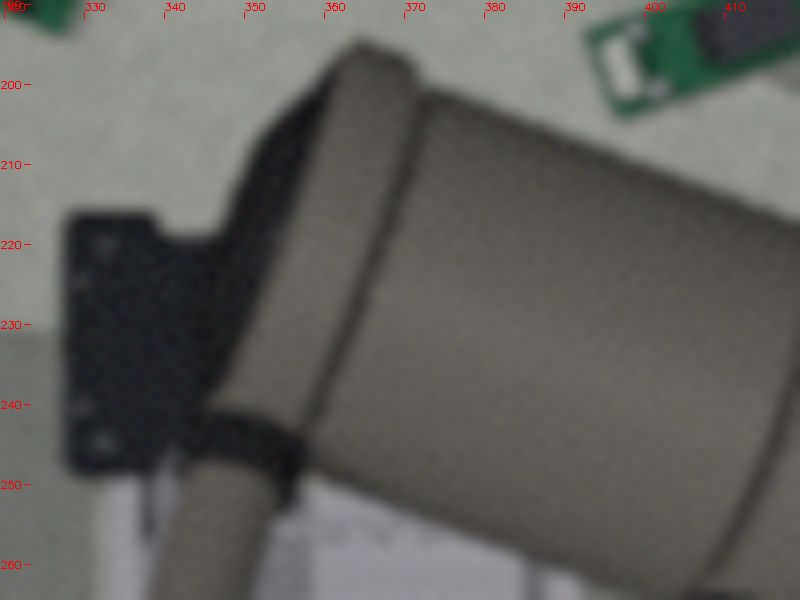

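apply_moves([
  {"linear":[0,-1,-40],"turn":[0,0,0],"grip":0.2},
  {"linear":[0,-1,-70],"turn":[0,0,0],"grip":0.2},
  {"linear":[0,-1,-90],"turn":[0,0,0],"grip":0.2},
  {"linear":[0,-1,-105],"turn":[0,0,0],"grip":0.2},
  {"linear":[0,-1,-114],"turn":[0,0,0],"grip":0.2},
  {"linear":[0,-1,-114],"turn":[0,0,0],"grip":0.2},
  {"linear":[0,-1,-114],"turn":[0,0,0],"grip":0.2},
])

```text
time: 9.2
tool_pos: [0.5252, -0.1247, 0.0239]
tool_rot: [-3.141, -0.0, -1.575]
contact_force: [0.6, 0.0, -0.8]
opening: 0.0294
```

```bash
python3 go.py .5255 -.124 .0225 -90.3
```

```text
t 9.2 lin [ 0.3  0.7 -1.4] turn [ 0.    0.01 -0.01] F [ 0.6  0.  -0.8] open 29.4 q [-0.38  0.61  1.72 -0.    0.81  1.2 ]
```

apply_moves([
  {"linear":[0,0,-1.5],"turn":[0,0,0],"grip":0.2},
  {"linear":[0,0,-1.5],"turn":[0,0,0],"grip":0.45},
  {"linear":[0,0,-1.5],"turn":[0,0,0],"grip":0.45},
  {"linear":[0,0,-1.5],"turn":[0,0,0],"grip":0.45},
  {"linear":[0,0,30],"turn":[0,0,0],"grip":0.45},
  {"linear":[0,0,80],"turn":[0,0,0],"grip":0.5},
  {"linear":[0,0,120],"turn":[0,0,0],"grip":0.5},
  {"linear":[0,50,120],"turn":[0,0,0],"grip":0.5},
  {"linear":[0,80,120],"turn":[0,0,0],"grip":0.5},
])

```text
time: 10.1
tool_pos: [0.5252, -0.0439, 0.1455]
tool_rot: [-3.138, -0.0, -1.578]
contact_force: [1.0, 0.0, 0.4]
opening: 0.0461
```

```bash
python3 - <<'E'
from fit import *
im=shot('top','t5'); 
R=(0,0,255);G=(0,255,255)
def b(p,w,h): return [(*p,w,h,.004,R),(*p,.02,.03,.034,G)]
wire('top',im,290,160,390,235,'t5c',b((.6633,.0047,-.3596),.034,.1),8)
im=shot('scene','s5'); crop(im,270,150,370,225,8,'s5c')
E
python3 go.py .663 .0047 .06 -110.6
```

```text
t 10.2 lin [138.7  46.8 -84.3] turn [-0.01  0.01 -3.41] F [-0.2 -1.  -0.6] open 45.8 q [-0.23  0.42  1.64  0.    1.07  1.35]
```

View pics/t5c.png

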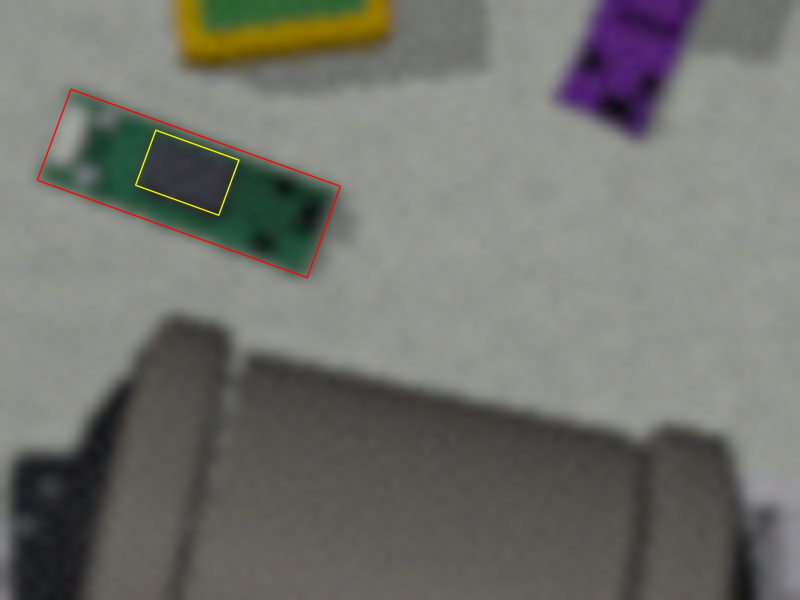

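View pics/s5c.png

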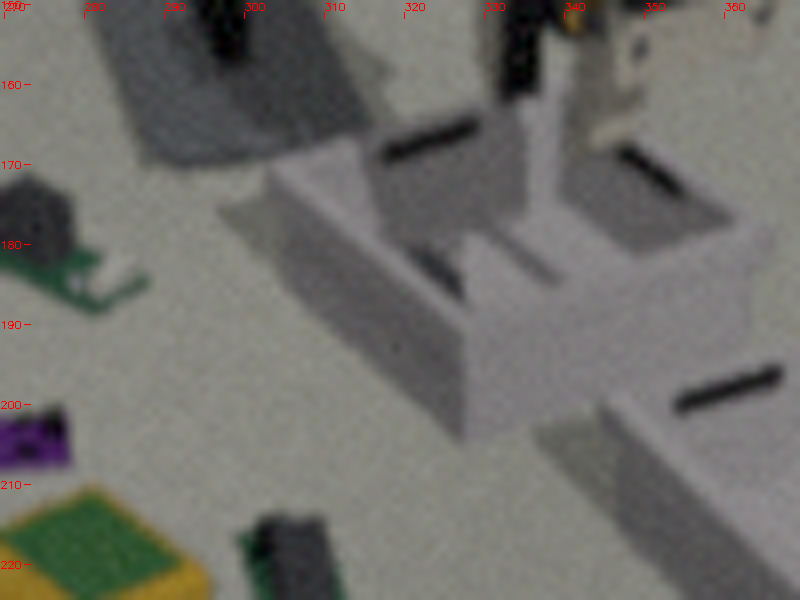

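apply_moves([
  {"linear":[138,46.5,0],"turn":[0,0,-3.4],"grip":0.5},
  {"linear":[138,46.5,0],"turn":[0,0,-3.4],"grip":0.5},
  {"linear":[138,46.5,0],"turn":[0,0,-3.4],"grip":0.5},
  {"linear":[138,46.5,-40],"turn":[0,0,-3.4],"grip":0.5},
  {"linear":[138,46.5,-84],"turn":[0,0,-3.4],"grip":0.5},
  {"linear":[138,46.5,-84],"turn":[0,0,-3.4],"grip":0.5},
  {"linear":[138,46.5,-84],"turn":[0,0,-3.4],"grip":0.5},
  {"linear":[138,46.5,-84],"turn":[0,0,-3.4],"grip":0.5},
])

```text
time: 11.0
tool_pos: [0.6642, 0.0007, 0.0625]
tool_rot: [-3.137, 0.001, -1.933]
contact_force: [-0.3, 0.3, -0.4]
opening: 0.0461
```

```bash
python3 go.py .6627 .0043 .017 -110.6
```

```text
t 11.0 lin [ -1.5   3.6 -45.5] turn [0.01 0.04 0.02] F [-0.3  0.3 -0.4] open 46.1 q [-0.11  0.74  1.3  -0.    1.09  1.82]
```

apply_moves([
  {"linear":[-1.5,3,-30],"turn":[0,0,0],"grip":0.5},
  {"linear":[-1.5,3,-45],"turn":[0,0,0],"grip":0.5},
  {"linear":[-1.5,3,-45],"turn":[0,0,0],"grip":0.5},
  {"linear":[-1.5,3,-45],"turn":[0,0,0],"grip":0.2},
  {"linear":[-1.5,3,-45],"turn":[0,0,0],"grip":0.2},
  {"linear":[-1.5,3,-45],"turn":[0,0,0],"grip":0.2},
  {"linear":[-1.5,3,-45],"turn":[0,0,0],"grip":0.2},
])

```text
time: 11.7
tool_pos: [0.6622, 0.0043, 0.0162]
tool_rot: [-3.139, 0.001, -1.932]
contact_force: [-0.1, 0.6, 5.8]
opening: 0.0293
```

```bash
python3 go.py .482 -.124 .14 -90.3
```

```text
t 11.7 lin [-180.2 -128.3  123.8] turn [-0.    0.03  3.4 ] F [-0.1  0.6  5.8] open 29.3 q [-0.11  0.8   1.34 -0.    1.    1.82]
```

apply_moves([
  {"linear":[0,0,50],"turn":[0,0,0],"grip":0.2},
  {"linear":[0,0,100],"turn":[0,0,0],"grip":0.2},
  {"linear":[-20,-20,124],"turn":[0,0,0],"grip":0.2},
  {"linear":[-180,-128,124],"turn":[0,0,3.4],"grip":0.2},
  {"linear":[-180,-128,124],"turn":[0,0,3.4],"grip":0.2},
  {"linear":[-180,-128,124],"turn":[0,0,3.4],"grip":0.2},
  {"linear":[-180,-128,124],"turn":[0,0,3.4],"grip":0.2},
  {"linear":[-180,-128,124],"turn":[0,0,3.4],"grip":0.2},
  {"linear":[-180,-128,124],"turn":[0,0,3.4],"grip":0.2},
  {"linear":[-180,-128,124],"turn":[0,0,3.4],"grip":0.2},
])

```text
time: 12.7
tool_pos: [0.482, -0.1235, 0.1389]
tool_rot: [-3.14, -0.0, -1.576]
contact_force: [0.3, -0.4, -1.2]
opening: 0.0297
```

```bash
python3 go.py .482 -.124 .0215 -90.3;python3 - <<'E'
from h import *
im=shot('scene','s6'); crop(im,280,140,380,215,8,'s6c')
E
```

```text
t 12.7 lin [  -0.    -0.5 -117.4] turn [ 0.    0.01 -0.  ] F [ 0.3 -0.4 -1.2] open 29.7 q [-0.4   0.38  1.73  0.    1.03  1.17]
```

View pics/s6c.png

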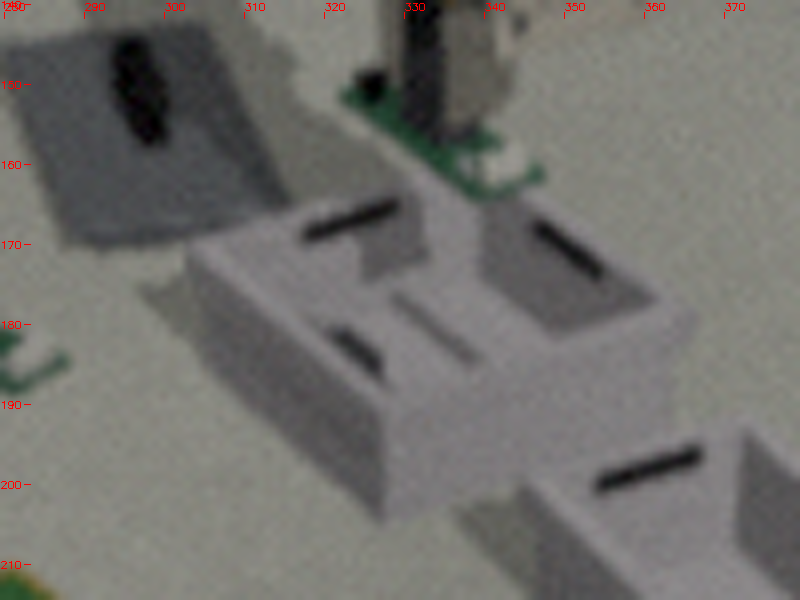

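apply_moves([
  {"linear":[0,0,-40],"turn":[0,0,0],"grip":0.2},
  {"linear":[0,0,-70],"turn":[0,0,0],"grip":0.2},
  {"linear":[0,0,-90],"turn":[0,0,0],"grip":0.2},
  {"linear":[0,0,-107],"turn":[0,0,0],"grip":0.2},
  {"linear":[0,0,-116],"turn":[0,0,0],"grip":0.2},
  {"linear":[0,0,-116],"turn":[0,0,0],"grip":0.2},
  {"linear":[0,0,-116],"turn":[0,0,0],"grip":0.2},
])

```text
time: 13.45
tool_pos: [0.4818, -0.1233, 0.0227]
tool_rot: [-3.141, -0.0, -1.575]
contact_force: [0.3, -0.9, -1.7]
opening: 0.0297
```

```bash
python3 go.py .482 -.124 .0215 -90.3
```

```text
t 13.45 lin [ 0.2 -0.7 -1.2] turn [ 0.    0.   -0.01] F [ 0.3 -0.9 -1.7] open 29.7 q [-0.4   0.56  1.84 -0.    0.74  1.17]
```

apply_moves([
  {"linear":[0,0,-1.5],"turn":[0,0,0],"grip":0.2},
  {"linear":[0,0,-1.5],"turn":[0,0,0],"grip":0.45},
  {"linear":[0,0,-1.5],"turn":[0,0,0],"grip":0.45},
  {"linear":[0,0,-1.5],"turn":[0,0,0],"grip":0.45},
  {"linear":[0,0,30],"turn":[0,0,0],"grip":0.45},
  {"linear":[0,0,80],"turn":[0,0,0],"grip":0.5},
  {"linear":[0,0,120],"turn":[0,0,0],"grip":0.5},
  {"linear":[0,50,120],"turn":[0,0,0],"grip":0.5},
  {"linear":[0,80,120],"turn":[0,0,0],"grip":0.5},
])

```text
time: 14.35
tool_pos: [0.4816, -0.0425, 0.1444]
tool_rot: [-3.138, -0.0, -1.578]
contact_force: [0.4, 0.0, -0.2]
opening: 0.0457
```

```bash
python3 - <<'E'
from fit import *
im=shot('top','t7'); 
R=(0,0,255);G=(0,255,255)
def b(p,w,h): return [(*p,w,h,.004,R),(*p,.02,.03,.034,G)]
wire('top',im,370,170,470,245,'t7c',b((.6301,-.2688,.3274),.034,.1),8)
im=shot('scene','s7'); crop(im,260,150,360,225,8,'s7c')
E
python3 go.py .63 -.2688 .06 -71.2
```

```text
t 14.45 lin [ 149.3 -228.   -83.3] turn [-0.01  0.    3.15] F [ 0.4 -1.   0.2] open 46.0 q [-0.24  0.35  1.76  0.    1.03  1.33]
```

View pics/t7c.png

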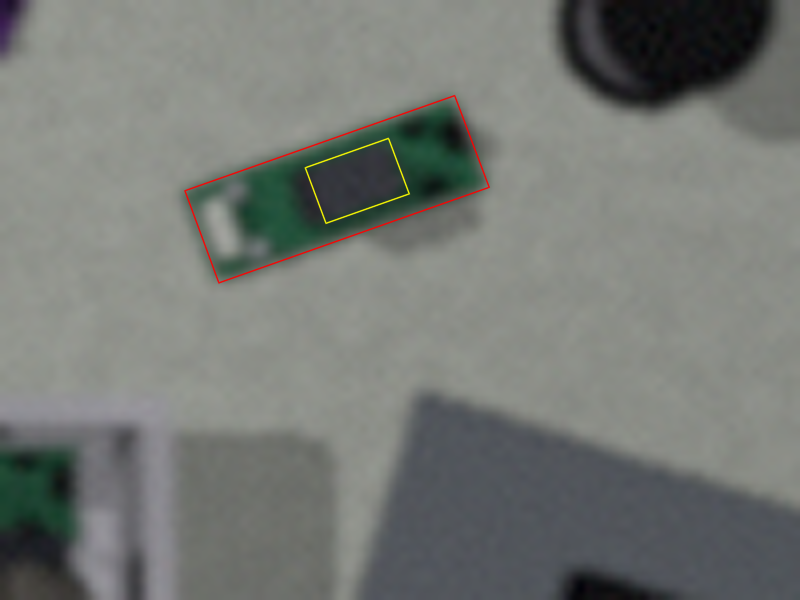

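View pics/s7c.png

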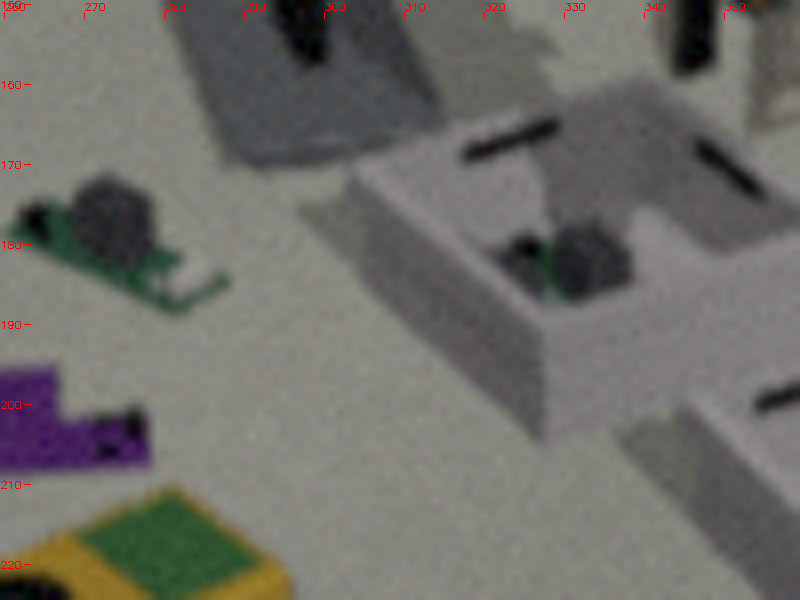

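apply_moves([
  {"linear":[149,-227,0],"turn":[0,0,3.15],"grip":0.5},
  {"linear":[149,-227,0],"turn":[0,0,3.15],"grip":0.5},
  {"linear":[149,-227,0],"turn":[0,0,3.15],"grip":0.5},
  {"linear":[149,-227,0],"turn":[0,0,3.15],"grip":0.5},
  {"linear":[149,-227,0],"turn":[0,0,3.15],"grip":0.5},
  {"linear":[149,-227,-10],"turn":[0,0,3.15],"grip":0.5},
  {"linear":[149,-227,-50],"turn":[0,0,3.15],"grip":0.5},
  {"linear":[149,-227,-84],"turn":[0,0,3.15],"grip":0.5},
  {"linear":[149,-227,-84],"turn":[0,0,3.15],"grip":0.5},
  {"linear":[149,-227,-84],"turn":[0,0,3.15],"grip":0.5},
])

```text
time: 15.45
tool_pos: [0.6299, -0.2712, 0.0588]
tool_rot: [3.141, 0.0, -1.247]
contact_force: [0.8, -0.5, 1.4]
opening: 0.046
```

```bash
python3 go.py .6300 -.268 .017 -71.2
```

```text
t 15.45 lin [  0.1   3.2 -41.8] turn [-0.   -0.01  0.04] F [ 0.8 -0.5  1.4] open 46.0 q [-0.52  0.79  1.22 -0.    1.13  0.73]
```

apply_moves([
  {"linear":[0,2,-25],"turn":[0,0,0],"grip":0.5},
  {"linear":[0,2,-42],"turn":[0,0,0],"grip":0.5},
  {"linear":[0,2,-42],"turn":[0,0,0],"grip":0.5},
  {"linear":[0,2,-42],"turn":[0,0,0],"grip":0.2},
  {"linear":[0,2,-42],"turn":[0,0,0],"grip":0.2},
  {"linear":[0,2,-42],"turn":[0,0,0],"grip":0.2},
  {"linear":[0,2,-42],"turn":[0,0,0],"grip":0.2},
])

```text
time: 16.15
tool_pos: [0.6312, -0.2692, 0.0189]
tool_rot: [-3.139, -0.003, -1.246]
contact_force: [-0.5, 1.4, 5.7]
opening: 0.0295
```

```bash
python3 go.py .4385 -.124 .14 -90.3
```

```text
t 16.15 lin [-192.7  145.2  121.1] turn [ 0.02  0.03 -3.15] F [-0.5  1.4  5.7] open 29.5 q [-0.51  0.83  1.26 -0.    1.05  0.73]
```

apply_moves([
  {"linear":[0,0,50],"turn":[0,0,0],"grip":0.2},
  {"linear":[0,0,100],"turn":[0,0,0],"grip":0.2},
  {"linear":[-20,20,121],"turn":[0,0,0],"grip":0.2},
  {"linear":[-192.5,145,121],"turn":[0,0,-3.15],"grip":0.2},
  {"linear":[-192.5,145,121],"turn":[0,0,-3.15],"grip":0.2},
  {"linear":[-192.5,145,121],"turn":[0,0,-3.15],"grip":0.2},
  {"linear":[-192.5,145,121],"turn":[0,0,-3.15],"grip":0.2},
  {"linear":[-192.5,145,121],"turn":[0,0,-3.15],"grip":0.2},
  {"linear":[-192.5,145,121],"turn":[0,0,-3.15],"grip":0.2},
  {"linear":[-192.5,145,121],"turn":[0,0,-3.15],"grip":0.2},
])

```text
time: 17.15
tool_pos: [0.4388, -0.1242, 0.1386]
tool_rot: [-3.139, -0.001, -1.576]
contact_force: [0.8, -0.6, -0.6]
opening: 0.0298
```

```bash
python3 go.py .4385 -.124 .0235 -90.3;python3 - <<'E'
from h import *
im=shot('scene','s8'); crop(im,280,130,380,205,8,'s8c')
E
```

```text
t 17.15 lin [  -0.3    0.2 -115.1] turn [ 0.01  0.02 -0.  ] F [ 0.8 -0.6 -0.6] open 29.8 q [-0.44  0.32  1.84 -0.    0.99  1.13]
```

View pics/s8c.png

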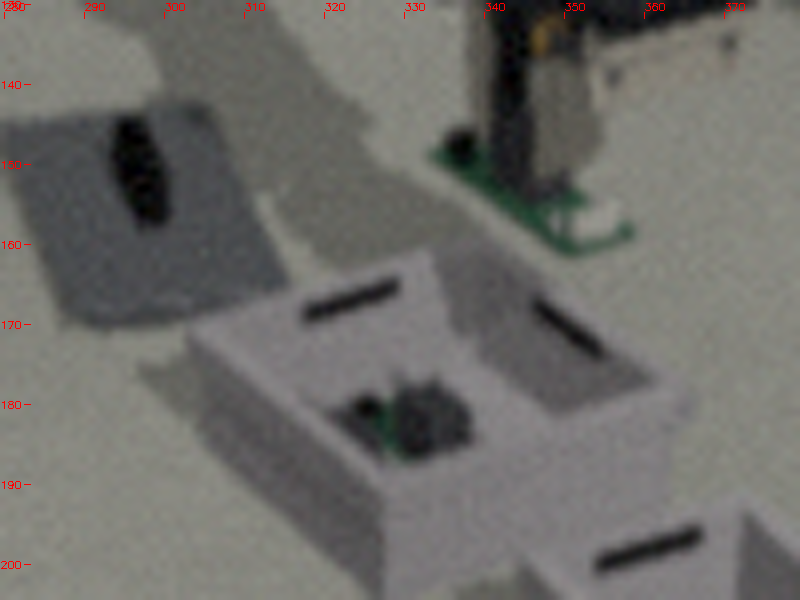

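apply_moves([
  {"linear":[0.5,0,-40],"turn":[0,0,0],"grip":0.2},
  {"linear":[0.5,0,-70],"turn":[0,0,0],"grip":0.2},
  {"linear":[0.5,0,-90],"turn":[0,0,0],"grip":0.2},
  {"linear":[0.5,0,-105],"turn":[0,0,0],"grip":0.2},
  {"linear":[0.5,0,-114],"turn":[0,0,0],"grip":0.2},
  {"linear":[0.5,0,-114],"turn":[0,0,0],"grip":0.2},
  {"linear":[0.5,0,-114],"turn":[0,0,0],"grip":0.2},
])

```text
time: 17.9
tool_pos: [0.4391, -0.1243, 0.0236]
tool_rot: [-3.141, -0.0, -1.576]
contact_force: [-0.1, -0.3, -0.6]
opening: 0.0294
```

```bash
python3 go.py .4395 -.124 .0235 -90.3
```

```text
t 17.9 lin [ 0.4  0.3 -0.1] turn [0.   0.01 0.  ] F [-0.1 -0.3 -0.6] open 29.4 q [-0.44  0.51  1.95 -0.    0.68  1.13]
```

apply_moves([
  {"linear":[0,0,-1],"turn":[0,0,0],"grip":0.2},
  {"linear":[0,0,-1],"turn":[0,0,0],"grip":0.45},
  {"linear":[0,0,-1],"turn":[0,0,0],"grip":0.45},
  {"linear":[0,0,-1],"turn":[0,0,0],"grip":0.45},
  {"linear":[0,0,30],"turn":[0,0,0],"grip":0.45},
  {"linear":[0,0,80],"turn":[0,0,0],"grip":0.5},
  {"linear":[0,0,130],"turn":[0,0,1],"grip":0.6},
  {"linear":[40,240,140],"turn":[0,0,14.5],"grip":0.6},
  {"linear":[40,240,140],"turn":[0,0,14.5],"grip":0.6},
  {"linear":[40,240,140],"turn":[0,0,14.5],"grip":0.6},
])

```text
time: 18.9
tool_pos: [0.463, 0.0255, 0.1607]
tool_rot: [-3.14, -0.001, -1.017]
contact_force: [0.9, -0.2, -0.4]
opening: 0.055
```

```bash
python3 - <<'E'
from fit import *
im=shot('top','t9'); 
R=(0,0,255);G=(0,255,255)
def b(p,w,h): return [(*p,w,h,.02,R),(*p,.016,.06,.05,G)]
wire('top',im,150,212,225,287,'t9a',b((.4777,.3532,-.0533),.15,.15),5)
wire('top',im,405,212,495,287,'t9b',b((.4826,-.3641,-.3197),.102,.188),5)
wire('top',im,325,210,400,285,'t9d',[],5)
a=cv2.imread('pics/t9a.png');bb=cv2.imread('pics/t9b.png');d=cv2.imread('pics/t9d.png')
cv2.imwrite('pics/t9c.png',np.vstack([np.hstack([a,bb])[:, :800], ]))
E
```

```text
(no output)
```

View pics/t9c.png

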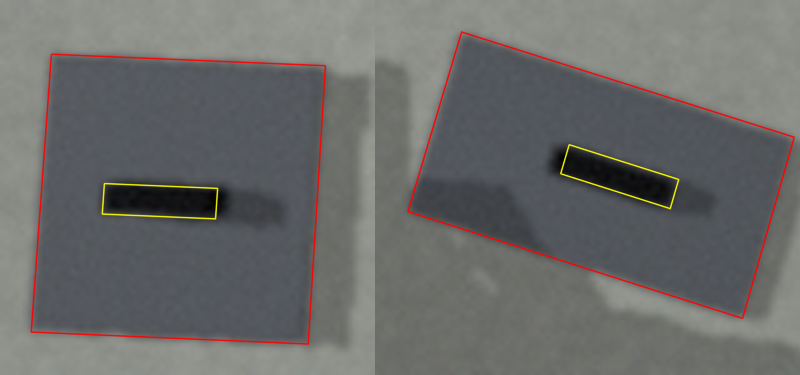

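View pics/t9.png

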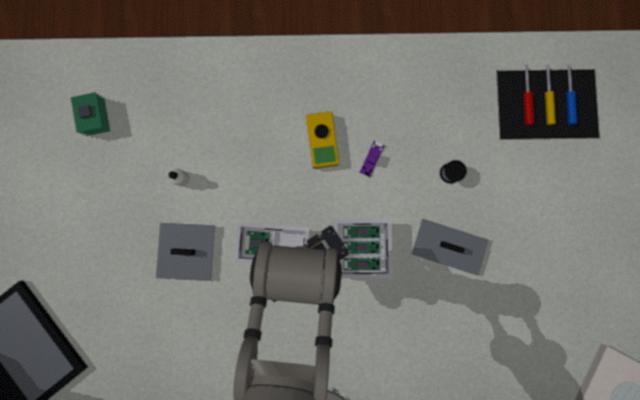

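```bash
python3 go.py .4777 .3532 .09 -3.05
```

```text
t 18.95 lin [ 14.3 320.6 -70.9] turn [-0.04  0.01  9.08] F [-0.1  5.3  0.8] open 55.1 q [-0.1   0.3   1.79  0.    1.05  0.9 ]
```

apply_moves([
  {"linear":[14,318,0],"turn":[0,0,9],"grip":0.6},
  {"linear":[14,318,0],"turn":[0,0,9],"grip":0.6},
  {"linear":[14,318,0],"turn":[0,0,9],"grip":0.6},
  {"linear":[14,318,0],"turn":[0,0,9],"grip":0.6},
  {"linear":[14,318,0],"turn":[0,0,9],"grip":0.6},
  {"linear":[14,318,0],"turn":[0,0,9],"grip":0.6},
  {"linear":[14,318,0],"turn":[0,0,9],"grip":0.6},
  {"linear":[14,318,-40],"turn":[0,0,9],"grip":0.6},
  {"linear":[14,318,-70],"turn":[0,0,9],"grip":0.6},
  {"linear":[14,318,-70],"turn":[0,0,9],"grip":0.6},
])

```text
time: 19.95
tool_pos: [0.474, 0.341, 0.0858]
tool_rot: [3.137, 0.007, -0.079]
contact_force: [-0.8, 0.9, -0.0]
opening: 0.0551
```

apply_moves([
  {"linear":[0,0,0],"turn":[0,0,0],"grip":0.6},
  {"linear":[0,0,0],"turn":[0,0,0],"grip":0.6},
  {"linear":[0,0,0],"turn":[0,0,0],"grip":0.6},
])

```text
time: 20.25
tool_pos: [0.4778, 0.3426, 0.0918]
tool_rot: [-3.14, -0.003, -0.079]
contact_force: [1.2, 0.0, 0.2]
opening: 0.055
```

```bash
python3 go.py .4777 .3532 .024 -3.05; python3 - <<'E'
from fit import *
im=shot('top','t10'); crop(im,232,205,400,285,4,'t10c')
crop(im,325,215,400,280,8,'t10d')
E
```

```text
t 20.25 lin [ -0.1  10.6 -67.8] turn [-0.02  0.03  0.25] F [1.2 0.  0.2] open 55.0 q [ 0.49  0.59  1.52 -0.    1.03  0.57]
```

View pics/t10c.png

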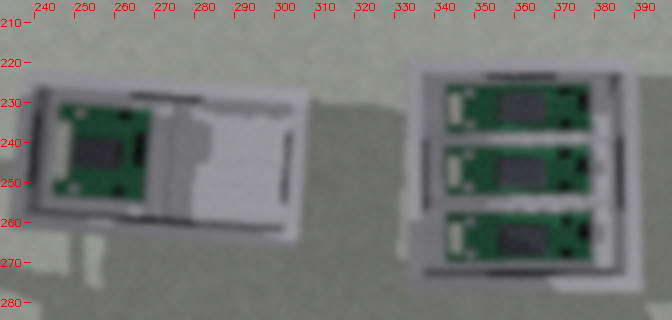

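View pics/t10d.png

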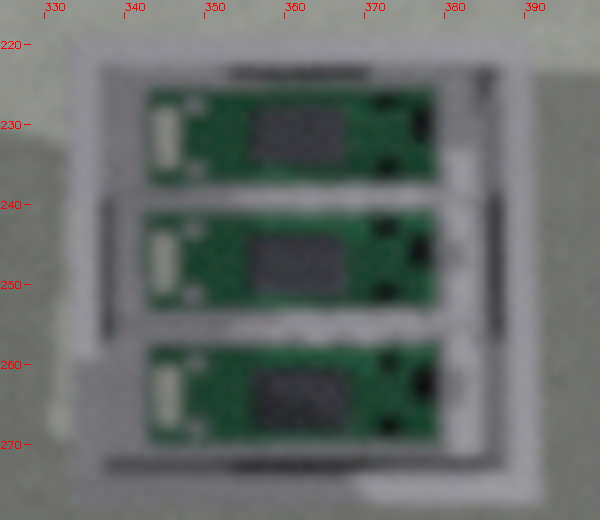

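apply_moves([
  {"linear":[0,10.5,-10],"turn":[0,0,0.25],"grip":0.6},
  {"linear":[0,10.5,-40],"turn":[0,0,0.25],"grip":0.6},
  {"linear":[0,10.5,-67],"turn":[0,0,0.25],"grip":0.6},
  {"linear":[0,10.5,-67],"turn":[0,0,0.25],"grip":0.6},
  {"linear":[0,10.5,-67],"turn":[0,0,0.25],"grip":0.6},
], grip_force=50)

```text
time: 20.8
tool_pos: [0.4766, 0.3532, 0.0224]
tool_rot: [3.141, 0.0, -0.052]
contact_force: [0.3, -0.1, -0.6]
opening: 0.0551
```

```bash
python3 go.py .4777 .3532 .024 -3.05
```

```text
t 20.8 lin [ 1.1 -0.   1.6] turn [ 0.   -0.   -0.01] F [ 0.3 -0.1 -0.6] open 55.1 q [0.51 0.69 1.56 0.   0.9  0.56]
```

apply_moves([
  {"linear":[1,0,1],"turn":[0,0,0],"grip":0.6},
  {"linear":[1,0,1],"turn":[0,0,0],"grip":0.05},
  {"linear":[1,0,1],"turn":[0,0,0],"grip":0.05},
  {"linear":[1,0,1],"turn":[0,0,0],"grip":0.05},
  {"linear":[1,0,1],"turn":[0,0,0],"grip":0.05},
  {"linear":[1,0,1],"turn":[0,0,0],"grip":0.05},
  {"linear":[1,0,1],"turn":[0,0,0],"grip":0.05},
])

```text
time: 21.5
tool_pos: [0.4779, 0.3527, 0.0239]
tool_rot: [-3.142, -0.0, -0.053]
contact_force: [0.0, 1.1, -0.3]
opening: 0.0154
```

```bash
python3 go.py .482 -.124 .14 -.35
```

```text
t 21.5 lin [   4.1 -476.7  116.1] turn [-0.    0.    0.45] F [ 0.   1.1 -0.3] open 15.4 q [ 0.51  0.69  1.56 -0.    0.9   0.56]
```

apply_moves([
  {"linear":[0,0,30],"turn":[0,0,0],"grip":0.05},
  {"linear":[0,0,75],"turn":[0,0,0],"grip":0.05},
  {"linear":[0,0,116],"turn":[0,0,0],"grip":0.05},
  {"linear":[4,-477,116],"turn":[0,0,0.45],"grip":0.05},
  {"linear":[4,-477,116],"turn":[0,0,0.45],"grip":0.05},
  {"linear":[4,-477,116],"turn":[0,0,0.45],"grip":0.05},
  {"linear":[4,-477,116],"turn":[0,0,0.45],"grip":0.05},
  {"linear":[4,-477,116],"turn":[0,0,0.45],"grip":0.05},
  {"linear":[4,-477,116],"turn":[0,0,0.45],"grip":0.05},
  {"linear":[4,-477,116],"turn":[0,0,0.45],"grip":0.05},
])

```text
time: 22.5
tool_pos: [0.4802, 0.0009, 0.1399]
tool_rot: [3.142, -0.0, -0.005]
contact_force: [1.3, -0.0, -1.7]
opening: 0.0157
```

```bash
python3 go.py .482 -.124 .14 -.35
```

```text
t 22.5 lin [ 1.800e+00 -1.249e+02  1.000e-01] turn [ 0.    0.   -0.01] F [ 1.3 -0.  -1.7] open 15.7 q [-0.16  0.36  1.77  0.    1.02 -0.15]
```

apply_moves([
  {"linear":[1.5,-50,0],"turn":[0,0,0],"grip":0.05},
  {"linear":[1.5,-100,0],"turn":[0,0,0],"grip":0.05},
  {"linear":[1.5,-100,0],"turn":[0,0,0],"grip":0.05},
  {"linear":[1.5,-100,0],"turn":[0,0,0],"grip":0.05},
  {"linear":[1.5,-100,0],"turn":[0,0,0],"grip":0.05},
])

```text
time: 23.0
tool_pos: [0.4819, -0.0963, 0.1396]
tool_rot: [-3.141, 0.001, -0.005]
contact_force: [0.2, 0.1, -2.1]
opening: 0.016
```

```bash
python3 go.py .482 -.124 .14 -.35; python3 - <<'E'
from fit import *
im=shot('scene','s11'); crop(im,270,120,380,205,7,'s11c')
im=shot('top','t11'); crop(im,310,190,410,290,6,'t11c')
E
```

```text
t 23.0 lin [  0.1 -27.7   0.4] turn [-0.01 -0.01 -0.01] F [ 0.2  0.1 -2.1] open 16.0 q [-0.35  0.37  1.74  0.    1.03 -0.35]
```

View pics/s11c.png

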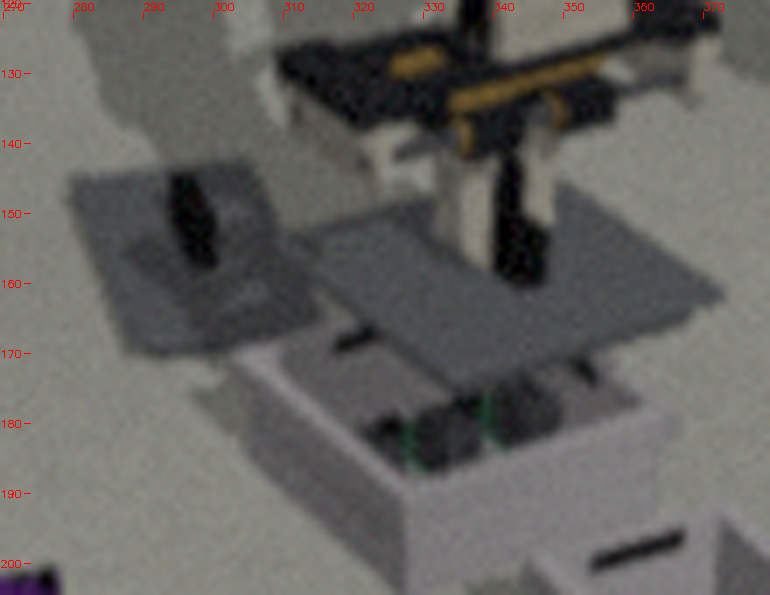

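View pics/t11c.png

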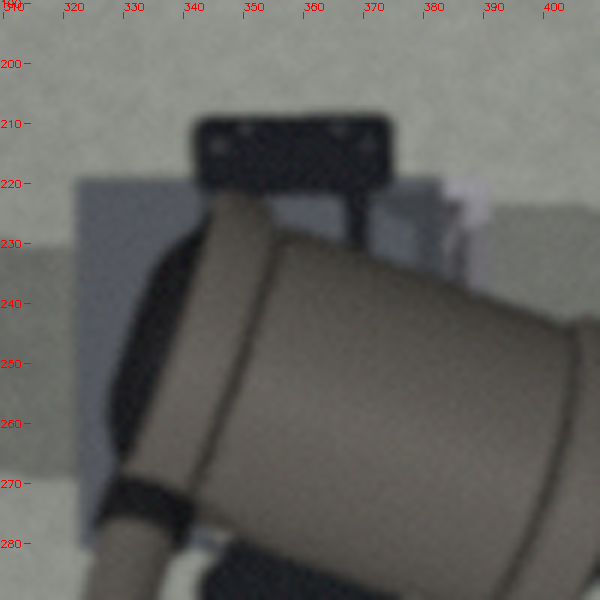

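apply_moves([
  {"linear":[0,-20,0],"turn":[0,0,0],"grip":0.05},
  {"linear":[0,-27.5,-20],"turn":[0,0,0],"grip":0.05},
  {"linear":[0,-27.5,-42],"turn":[0,0,0],"grip":0.05},
  {"linear":[0,-27.5,-46],"turn":[0,0,0],"grip":0.05},
  {"linear":[0,-27.5,-46],"turn":[0,0,0],"grip":0.05},
])

```text
time: 23.6
tool_pos: [0.482, -0.1236, 0.0935]
tool_rot: [-3.141, 0.001, -0.004]
contact_force: [0.6, -0.3, -0.8]
opening: 0.0158
```

```bash
python3 go.py .482 -.124 .07 -.35; python3 - <<'E'
from fit import *
im=shot('top','t12'); sq=(.482,-.1240,-.006)
z=observe()['tool_pos'][2]-.004; print(z)
wire('top',im,325,210,400,285,'t12c',[(*sq,.152,.152,.06,(0,0,255)),(*sq,.15,.15,z,(0,255,255))])
E
```

```text
t 23.6 lin [  0.   -0.4 -23.5] turn [-0.01 -0.01 -0.02] F [ 0.6 -0.3 -0.8] open 15.8 q [-0.41  0.45  1.78  0.    0.92 -0.4 ]
0.09025818017151238
```

View pics/t12c.png

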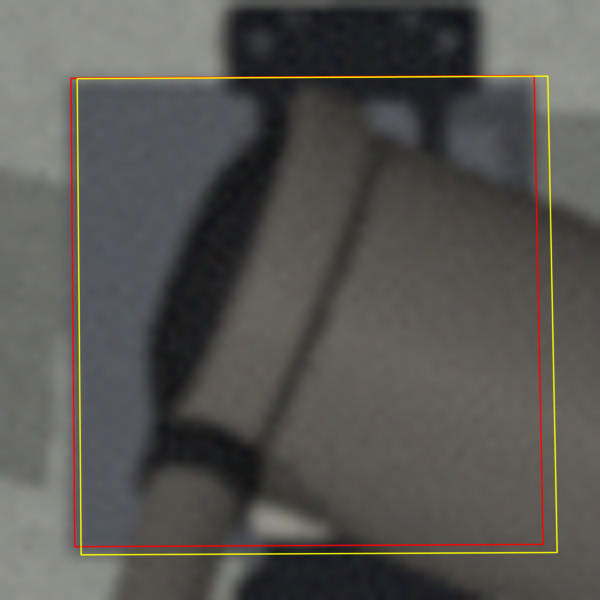

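```bash
python3 - <<'E'
from fit import *
im=shot('scene','s12'); crop(im,260,130,370,215,7,'s12c')
im=cv2.imread('pics/t12.png'); crop(im,375,212,405,242,20,'t12e')
E
```

```text
(no output)
```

View pics/s12c.png

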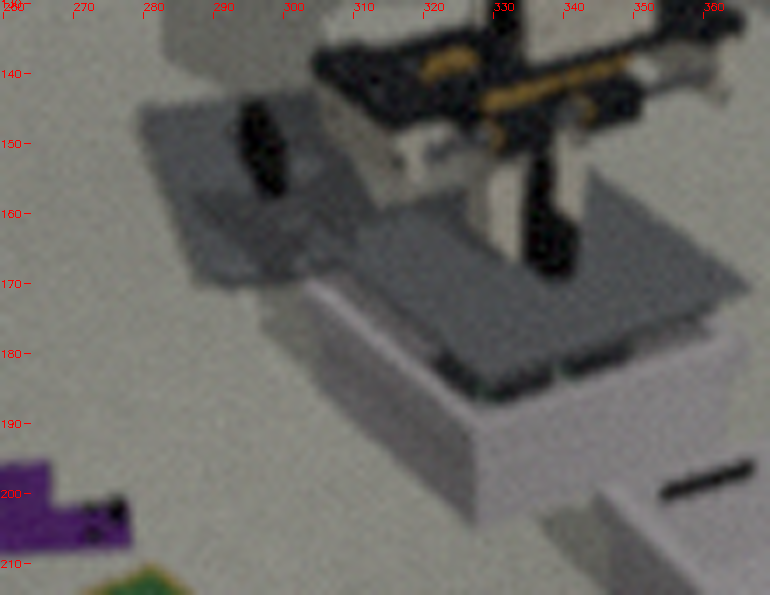

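View pics/t12e.png

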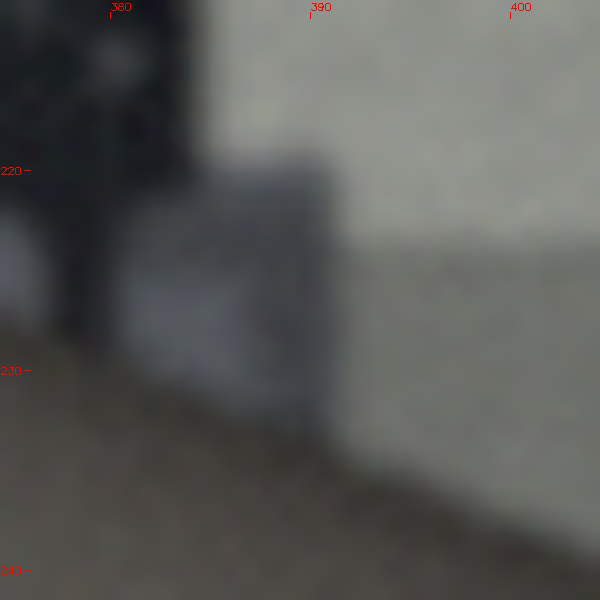

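```bash
python3 - <<'E'
from fit import *
im=cv2.imread('pics/t12.png'); crop(im,325,212,355,232,20,'t12f');crop(im,325,265,365,287,20,'t12g')
for z in (.06,.075,.08,.09): print(z, unproj('top',[[334.2,219.6],[391.2,225],[334.2,225]],z).round(4).tolist())
E
```

```text
0.06 [[0.5576, -0.0506, 0.06], [0.5417, -0.1999, 0.06], [0.5434, -0.0504, 0.06]]
0.075 [[0.5572, -0.0501, 0.075], [0.5416, -0.1972, 0.075], [0.5432, -0.0499, 0.075]]
0.08 [[0.5571, -0.0499, 0.08], [0.5415, -0.1964, 0.08], [0.5432, -0.0497, 0.08]]
0.09 [[0.5568, -0.0496, 0.09], [0.5414, -0.1946, 0.09], [0.543, -0.0494, 0.09]]
```

View pics/t12f.png

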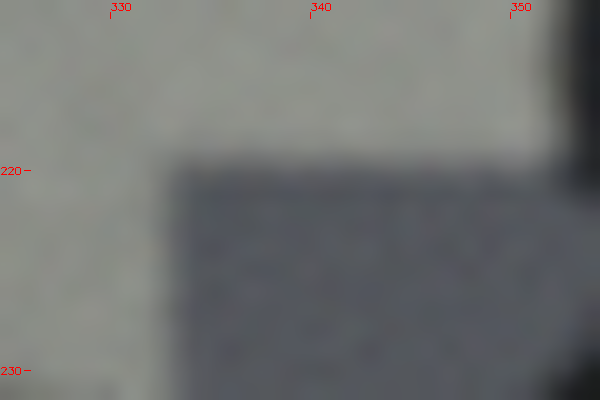

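View pics/t12g.png

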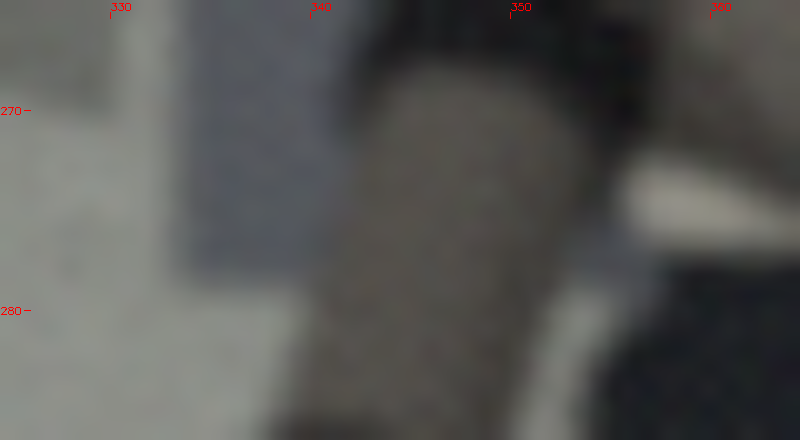

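```bash
python3 - <<'E'
from fit import *
im=cv2.imread('pics/s12.png')
for z,n in ((.09,'a'),(.077,'b')):
    p=(.482,-.122,-.004)
    wire('scene',im,280,130,370,200,'s12'+n,[(*p,.15,.15,z,(0,255,255)),(*p,.016,.06,z+.03,(0,0,255)),(.482,-.124,-.006,.152,.152,.06,(0,255,0))],8)
E
```

```text
(no output)
```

View pics/s12a.png

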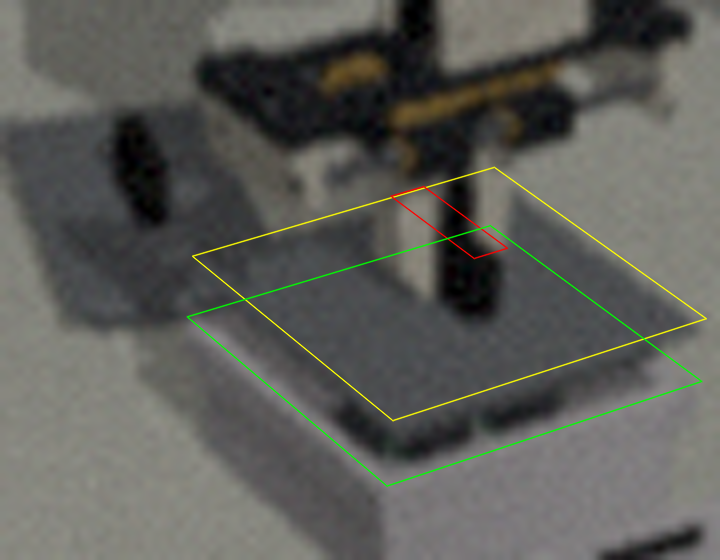

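View pics/s12b.png

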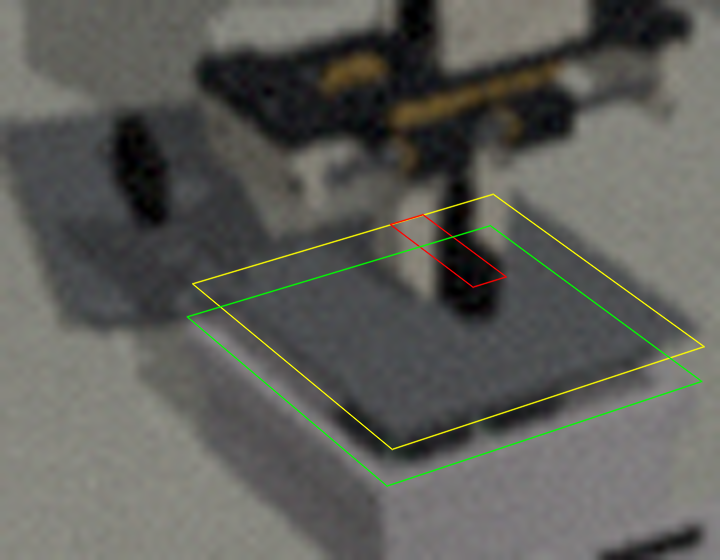

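apply_moves([
  {"linear":[0,-2,0],"turn":[0,0,0],"grip":0.05},
  {"linear":[0,-2,-4],"turn":[0,0,0],"grip":0.05},
  {"linear":[0,-2,-8],"turn":[0,0,0],"grip":0.05},
  {"linear":[0,-2,-12],"turn":[0,0,0],"grip":0.05},
  {"linear":[0,-2,-12],"turn":[0,0,0],"grip":0.05},
])

```text
time: 24.2
tool_pos: [0.4818, -0.1266, 0.0812]
tool_rot: [-3.141, 0.001, -0.006]
contact_force: [0.4, -0.4, -1.9]
opening: 0.0156
```

```bash
python3 go.py .482 -.126 .07 -.35; python3 - <<'E'
from fit import *
im=shot('top','t13'); sq=(.482,-.1240,-.006)
z=observe()['tool_pos'][2]-.004; print(z)
wire('top',im,325,210,400,285,'t13c',[(*sq,.152,.152,.06,(0,0,255)),(*sq,.15,.15,z,(0,255,255))])
E
```

```text
t 24.2 lin [  0.2   0.6 -11.2] turn [-0.   -0.01 -0.  ] F [ 0.4 -0.4 -1.9] open 15.6 q [-0.41  0.47  1.79  0.    0.89 -0.41]
0.07743675745746299
```

View pics/t13c.png

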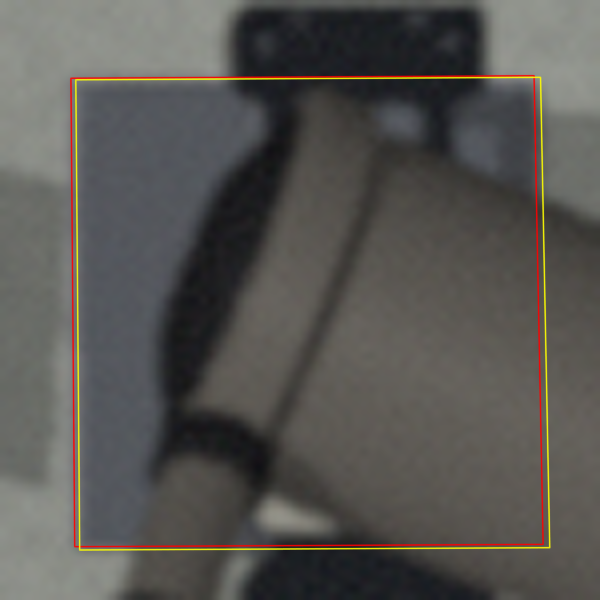

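apply_moves([
  {"linear":[0,0,-2],"turn":[0,0,0],"grip":0.05},
  {"linear":[0,0,-4],"turn":[0,0,0],"grip":0.05},
  {"linear":[0,0,-4],"turn":[0,0,0],"grip":0.05},
], grip_force=60)

```text
time: 24.55
tool_pos: [0.4827, -0.1266, 0.078]
tool_rot: [-3.141, -0.001, -0.006]
contact_force: [1.9, 1.3, 0.6]
opening: 0.0158
```

apply_moves([
  {"linear":[0,0,-1],"turn":[0,0,0],"grip":0.05},
  {"linear":[0,0,-2],"turn":[0,0,0],"grip":0.05},
  {"linear":[0,0,-2],"turn":[0,0,0],"grip":0.05},
])

```text
time: 24.85
tool_pos: [0.483, -0.1268, 0.0768]
tool_rot: [3.141, -0.002, -0.006]
contact_force: [0.4, 3.1, 6.7]
opening: 0.0157
```

apply_moves([
  {"linear":[0,0.3,-1],"turn":[0,0,0],"grip":0.05},
  {"linear":[0,0.3,-1.5],"turn":[0,0,0],"grip":0.05},
  {"linear":[0,0.3,-1.5],"turn":[0,0,0],"grip":0.05},
])

```text
time: 25.15
tool_pos: [0.4831, -0.1268, 0.0757]
tool_rot: [3.14, -0.003, -0.006]
contact_force: [-0.2, 1.2, 9.9]
opening: 0.0157
```

apply_moves([
  {"linear":[0,0,-1],"turn":[0,0,0],"grip":0.05},
  {"linear":[0,0,-1.5],"turn":[0,0,0],"grip":0.05},
  {"linear":[0,0,-1.5],"turn":[0,0,0],"grip":0.05},
])

```text
time: 25.45
tool_pos: [0.4831, -0.1269, 0.0741]
tool_rot: [3.14, -0.003, -0.006]
contact_force: [0.1, 1.4, 8.8]
opening: 0.0159
```

apply_moves([
  {"linear":[0,0,-1],"turn":[0,0,0],"grip":0.05},
  {"linear":[0,0,-2],"turn":[0,0,0],"grip":0.05},
  {"linear":[0,0,-2],"turn":[0,0,0],"grip":0.05},
])

```text
time: 25.75
tool_pos: [0.483, -0.1268, 0.0715]
tool_rot: [3.141, -0.002, -0.006]
contact_force: [0.7, 0.4, 3.4]
opening: 0.0158
```

apply_moves([
  {"linear":[0,0,-1],"turn":[0,0,0],"grip":0.05},
  {"linear":[0,0,-1],"turn":[0,0,0],"grip":0.05},
  {"linear":[0,0,-1],"turn":[0,0,0],"grip":0.05},
])

```text
time: 26.05
tool_pos: [0.4826, -0.1267, 0.0697]
tool_rot: [3.141, -0.001, -0.006]
contact_force: [3.3, -0.5, -0.2]
opening: 0.0156
```

apply_moves([
  {"linear":[0,0,-1],"turn":[0,0,0],"grip":0.05},
  {"linear":[0,0,-1.5],"turn":[0,0,0],"grip":0.05},
  {"linear":[0,0,-1.5],"turn":[0,0,0],"grip":0.05},
])

```text
time: 26.35
tool_pos: [0.4824, -0.1266, 0.0688]
tool_rot: [3.141, -0.001, -0.006]
contact_force: [1.9, 0.2, 7.2]
opening: 0.0154
```

apply_moves([
  {"linear":[0,0,-1],"turn":[0,0,0],"grip":0.05},
  {"linear":[0,0,-1],"turn":[0,0,0],"grip":0.05},
])

```text
time: 26.55
tool_pos: [0.4824, -0.1266, 0.0688]
tool_rot: [3.141, -0.001, -0.005]
contact_force: [-1.4, 1.6, 16.6]
opening: 0.016
```

apply_moves([
  {"linear":[0,0,2],"turn":[0,0,0],"grip":0.05},
  {"linear":[0,0,2],"turn":[0,0,0],"grip":0.5},
  {"linear":[0,0,2],"turn":[0,0,0],"grip":0.5},
  {"linear":[0,0,2],"turn":[0,0,0],"grip":0.5},
  {"linear":[0,0,20],"turn":[0,0,0],"grip":0.5},
  {"linear":[0,0,70],"turn":[0,0,0],"grip":0.5},
  {"linear":[0,0,90],"turn":[0,0,0],"grip":0.6},
])

```text
time: 27.25
tool_pos: [0.4833, -0.1269, 0.1605]
tool_rot: [3.14, -0.003, -0.006]
contact_force: [0.1, -0.2, -0.6]
opening: 0.05
```

```bash
python3 go.py .4826 -.3641 .14 -18.3;  python3 - <<'E'
from fit import *
im=shot('top','t14')
R=(0,0,255);G=(0,255,255)
p=(.4826,-.3641,-.3197)
wire('top',im,405,205,500,285,'t14c',[(*p,.102,.188,.02,R),(*p,.016,.06,.05,G)],8)
E
```

```text
t 27.25 lin [  -0.7 -237.2  -20.5] turn [ 0.02  0.03 -3.  ] F [ 0.1 -0.2 -0.6] open 50.0 q [-0.41  0.36  1.7  -0.    1.08 -0.4 ]
```

View pics/t14c.png

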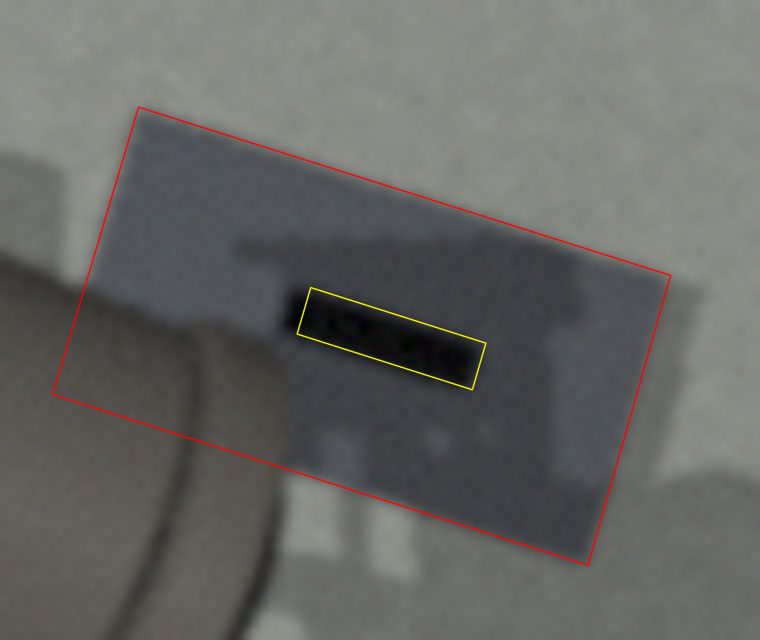

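apply_moves([
  {"linear":[-0.5,-236,-20],"turn":[0,0,-3],"grip":0.6},
  {"linear":[-0.5,-236,-20],"turn":[0,0,-3],"grip":0.6},
  {"linear":[-0.5,-236,-20],"turn":[0,0,-3],"grip":0.6},
  {"linear":[-0.5,-236,-20],"turn":[0,0,-3],"grip":0.6},
  {"linear":[-0.5,-236,-20],"turn":[0,0,-3],"grip":0.6},
  {"linear":[-0.5,-236,-20],"turn":[0,0,-3],"grip":0.6},
  {"linear":[-0.5,-236,-40],"turn":[0,0,-3],"grip":0.6},
  {"linear":[-0.5,-236,-80],"turn":[0,0,-3],"grip":0.6},
  {"linear":[-0.5,-236,-80],"turn":[0,0,-3],"grip":0.6},
  {"linear":[-0.5,-236,-80],"turn":[0,0,-3],"grip":0.6},
])

```text
time: 28.3
tool_pos: [0.4814, -0.3614, 0.0771]
tool_rot: [-3.14, 0.002, -0.319]
contact_force: [-0.3, -0.1, -0.1]
opening: 0.0551
```

```bash
python3 go.py .4826 -.3635 .024 -18.3
```

```text
t 28.3 lin [  1.2  -2.1 -53.1] turn [-0.02 -0.02 -0.  ] F [-0.3 -0.1 -0.1] open 55.1 q [-0.77  0.63  1.49  0.    1.03 -0.45]
```

apply_moves([
  {"linear":[1,-2,-25],"turn":[0,0,0],"grip":0.6},
  {"linear":[1,-2,-53],"turn":[0,0,0],"grip":0.6},
  {"linear":[1,-2,-53],"turn":[0,0,0],"grip":0.6},
  {"linear":[1,-2,-53],"turn":[0,0,0],"grip":0.6},
], grip_force=60)

```text
time: 28.7
tool_pos: [0.4835, -0.3647, 0.0261]
tool_rot: [3.141, -0.002, -0.319]
contact_force: [-0.9, -0.4, -0.2]
opening: 0.0551
```

```bash
python3 go.py .4826 -.3635 .024 -18.3
```

```text
t 28.7 lin [-0.9  1.2 -2.1] turn [0.01 0.01 0.  ] F [-0.9 -0.4 -0.2] open 55.1 q [-0.77  0.7   1.52  0.    0.92 -0.45]
```

apply_moves([
  {"linear":[-1,1,-2],"turn":[0,0,0],"grip":0.6},
  {"linear":[-1,1,-2],"turn":[0,0,0],"grip":0.05},
  {"linear":[-1,1,-2],"turn":[0,0,0],"grip":0.05},
  {"linear":[-1,1,-2],"turn":[0,0,0],"grip":0.05},
  {"linear":[-1,1,-2],"turn":[0,0,0],"grip":0.05},
  {"linear":[-1,1,-2],"turn":[0,0,0],"grip":0.05},
  {"linear":[-1,1,-2],"turn":[0,0,0],"grip":0.05},
])

```text
time: 29.4
tool_pos: [0.4818, -0.3635, 0.0224]
tool_rot: [3.142, -0.0, -0.32]
contact_force: [0.1, 0.2, 0.8]
opening: 0.0152
```

```bash
python3 go.py .4947 .1135 .165 -4.8
```

```text
t 29.4 lin [ 12.9 477.  142.6] turn [0.   0.   2.26] F [0.1 0.2 0.8] open 15.2 q [-0.77  0.7   1.53  0.    0.91 -0.45]
```

apply_moves([
  {"linear":[0,0,30],"turn":[0,0,0],"grip":0.05},
  {"linear":[0,0,75],"turn":[0,0,0],"grip":0.05},
  {"linear":[0,0,120],"turn":[0,0,0],"grip":0.05},
  {"linear":[0,0,143],"turn":[0,0,0],"grip":0.05},
  {"linear":[12,477,143],"turn":[0,0,2.26],"grip":0.05},
  {"linear":[12,477,143],"turn":[0,0,2.26],"grip":0.05},
  {"linear":[12,477,143],"turn":[0,0,2.26],"grip":0.05},
  {"linear":[12,477,143],"turn":[0,0,2.26],"grip":0.05},
  {"linear":[12,477,143],"turn":[0,0,2.26],"grip":0.05},
  {"linear":[12,477,143],"turn":[0,0,2.26],"grip":0.05},
])

```text
time: 30.4
tool_pos: [0.4887, -0.0616, 0.1652]
tool_rot: [-3.141, 0.0, -0.084]
contact_force: [0.5, 1.0, -1.8]
opening: 0.0154
```

```bash
python3 go.py .4947 .1135 .165 -4.8
```

```text
t 30.4 lin [  6.  175.1  -0.2] turn [-0. -0. -0.] F [ 0.5  1.  -1.8] open 15.4 q [-0.28  0.34  1.7   0.    1.09 -0.2 ]
```

apply_moves([
  {"linear":[5,150,0],"turn":[0,0,0],"grip":0.05},
  {"linear":[5,150,0],"turn":[0,0,0],"grip":0.05},
  {"linear":[5,150,0],"turn":[0,0,0],"grip":0.05},
  {"linear":[5,150,0],"turn":[0,0,0],"grip":0.05},
  {"linear":[5,150,0],"turn":[0,0,0],"grip":0.05},
  {"linear":[5,150,0],"turn":[0,0,0],"grip":0.05},
])

```text
time: 31.0
tool_pos: [0.4941, 0.0856, 0.1651]
tool_rot: [3.141, 0.0, -0.084]
contact_force: [0.3, 0.8, -1.8]
opening: 0.0155
```

```bash
python3 go.py .4947 .1135 .093 -4.8
```

```text
t 31.0 lin [  0.6  27.9 -72.1] turn [ 0. -0. -0.] F [ 0.3  0.8 -1.8] open 15.5 q [ 0.02  0.36  1.68 -0.    1.1   0.1 ]
```

apply_moves([
  {"linear":[0.5,20,0],"turn":[0,0,0],"grip":0.05},
  {"linear":[0.5,27.5,0],"turn":[0,0,0],"grip":0.05},
  {"linear":[0.5,27.5,-30],"turn":[0,0,0],"grip":0.05},
  {"linear":[0.5,27.5,-60],"turn":[0,0,0],"grip":0.05},
  {"linear":[0.5,27.5,-72],"turn":[0,0,0],"grip":0.05},
  {"linear":[0.5,27.5,-72],"turn":[0,0,0],"grip":0.05},
  {"linear":[0.5,27.5,-72],"turn":[0,0,0],"grip":0.05},
])

```text
time: 31.7
tool_pos: [0.4955, 0.1135, 0.0941]
tool_rot: [-3.142, -0.001, -0.084]
contact_force: [-0.2, 0.6, -1.3]
opening: 0.0155
```

```bash
python3 go.py .4947 .1135 .0915 -4.8; python3 - <<'E'
from fit import *
im=shot('top','t15'); ob=(.4947,.1135,-.083)
z=observe()['tool_pos'][2]-.0024; print(z)
wire('top',im,225,210,320,280,'t15c',[(*ob,.104,.19,.06,(0,0,255)),(*ob,.102,.188,z,(0,255,255))])
sq=(.482,-.1240,-.006)
wire('top',im,325,210,400,285,'t15d',[(*sq,.152,.152,.06,(0,0,255)),(*sq,.15,.15,.065,(0,255,255)),(*sq,.016,.06,.095,(0,255,255))])
im=shot('scene','s15')
wire('scene',im,310,140,420,225,'s15c',[(*ob,.104,.19,.06,(0,0,255)),(*ob,.102,.188,z,(0,255,255))],7)
E
```

```text
t 31.7 lin [-0.8  0.  -2.6] turn [0.   0.01 0.  ] F [-0.2  0.6 -1.3] open 15.5 q [ 0.07  0.46  1.75 -0.    0.93  0.16]
0.09216568274875632
```

View pics/t15c.png

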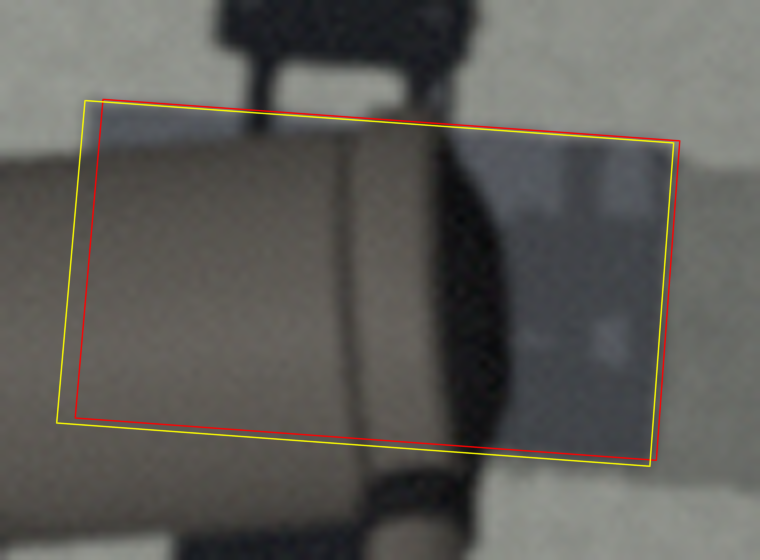

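View pics/t15d.png

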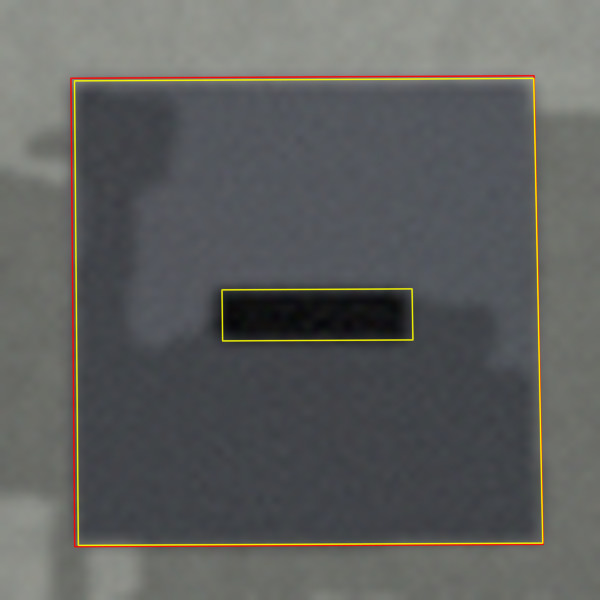

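View pics/s15c.png

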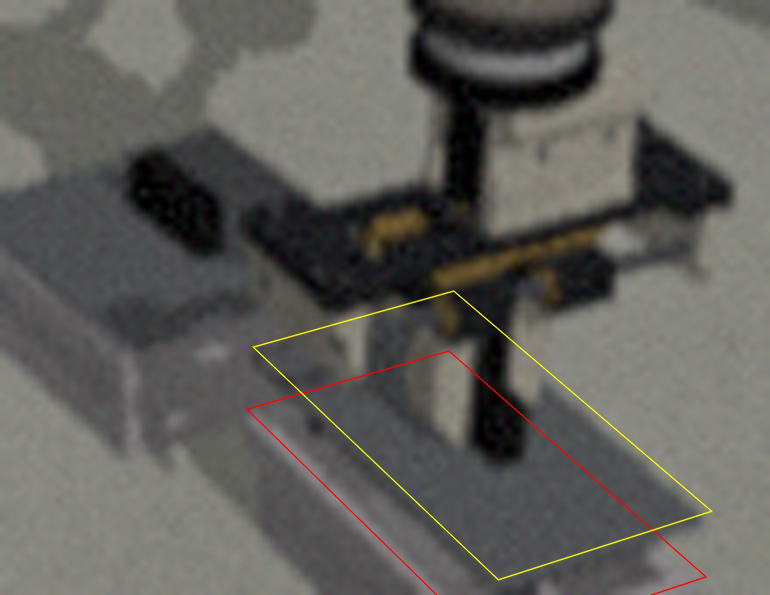

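apply_moves([
  {"linear":[-0.5,0,-4],"turn":[0,0,0],"grip":0.05},
  {"linear":[-0.5,0,-8],"turn":[0,0,0],"grip":0.05},
  {"linear":[-0.5,0,-12],"turn":[0,0,0],"grip":0.05},
  {"linear":[-0.5,0,-14],"turn":[0,0,0],"grip":0.05},
  {"linear":[-0.5,0,-14],"turn":[0,0,0],"grip":0.05},
])

```text
time: 32.3
tool_pos: [0.4942, 0.114, 0.079]
tool_rot: [3.142, 0.0, -0.083]
contact_force: [-0.4, -0.6, -1.6]
opening: 0.0157
```

```bash
python3 go.py .4947 .1135 .0674 -4.8; python3 - <<'E'
from fit import *
im=shot('top','t16'); ob=(.4947,.1135,-.083)
z=observe()['tool_pos'][2]-.0024; print(z)
wire('top',im,225,210,320,280,'t16c',[(*ob,.104,.19,.06,(0,0,255)),(*ob,.102,.188,z,(0,255,255))])
E
```

```text
t 32.3 lin [  0.5  -0.5 -11.6] turn [ 0.   -0.   -0.01] F [-0.4 -0.6 -1.6] open 15.7 q [ 0.08  0.48  1.77 -0.    0.89  0.16]
0.0767758752038913
```

View pics/t16c.png

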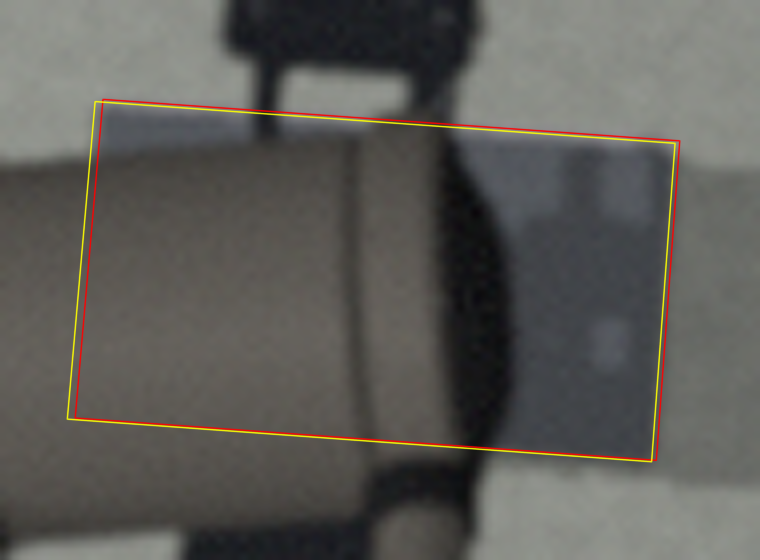

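apply_moves([
  {"linear":[0,0,-2],"turn":[0,0,0],"grip":0.05},
  {"linear":[0,0,-3],"turn":[0,0,0],"grip":0.05},
  {"linear":[0,0,-3],"turn":[0,0,0],"grip":0.05},
])

```text
time: 32.65
tool_pos: [0.4954, 0.1143, 0.0771]
tool_rot: [-3.141, -0.003, -0.083]
contact_force: [1.9, 2.6, 3.3]
opening: 0.0155
```

apply_moves([
  {"linear":[0,0,-1],"turn":[0,0,0],"grip":0.05},
  {"linear":[0,0,-2],"turn":[0,0,0],"grip":0.05},
  {"linear":[0,0,-2],"turn":[0,0,0],"grip":0.05},
])

```text
time: 32.95
tool_pos: [0.4958, 0.1145, 0.0755]
tool_rot: [-3.14, -0.004, -0.083]
contact_force: [1.6, 3.1, 6.7]
opening: 0.0159
```

apply_moves([
  {"linear":[0.7,0.7,-1],"turn":[0,0,0],"grip":0.05},
  {"linear":[0.7,0.7,-2],"turn":[0,0,0],"grip":0.05},
  {"linear":[0.7,0.7,-2],"turn":[0,0,0],"grip":0.05},
])

```text
time: 33.25
tool_pos: [0.4961, 0.1148, 0.0736]
tool_rot: [-3.141, -0.003, -0.083]
contact_force: [0.7, 2.1, 9.1]
opening: 0.0157
```

apply_moves([
  {"linear":[0,0,-1],"turn":[0,0,0],"grip":0.05},
  {"linear":[0,0,-2],"turn":[0,0,0],"grip":0.05},
  {"linear":[0,0,-2],"turn":[0,0,0],"grip":0.05},
])

```text
time: 33.55
tool_pos: [0.4961, 0.1148, 0.0713]
tool_rot: [-3.141, -0.003, -0.083]
contact_force: [1.0, 1.4, 5.7]
opening: 0.0154
```

apply_moves([
  {"linear":[0,0,-1],"turn":[0,0,0],"grip":0.05},
  {"linear":[0,0,-2],"turn":[0,0,0],"grip":0.05},
  {"linear":[0,0,-2],"turn":[0,0,0],"grip":0.05},
])

```text
time: 33.85
tool_pos: [0.4956, 0.1148, 0.0685]
tool_rot: [-3.141, -0.002, -0.083]
contact_force: [4.1, 1.8, 1.0]
opening: 0.0159
```

apply_moves([
  {"linear":[0,0,-1],"turn":[0,0,0],"grip":0.05},
  {"linear":[0,0,-2],"turn":[0,0,0],"grip":0.05},
  {"linear":[0,0,-2],"turn":[0,0,0],"grip":0.05},
])

```text
time: 34.15
tool_pos: [0.4954, 0.1147, 0.0673]
tool_rot: [-3.141, -0.001, -0.083]
contact_force: [-0.0, 1.6, 11.4]
opening: 0.0155
```

apply_moves([
  {"linear":[0,0,-1],"turn":[0,0,0],"grip":0.05},
  {"linear":[0,0,-1],"turn":[0,0,0],"grip":0.05},
])

```text
time: 34.35
tool_pos: [0.4955, 0.1148, 0.0673]
tool_rot: [-3.141, -0.002, -0.083]
contact_force: [-2.9, 1.5, 20.4]
opening: 0.0157
```

Seated at the expected height. Release, rise and step away to look.

apply_moves([
  {"linear":[0,0,2.5],"turn":[0,0,0],"grip":0.05},
  {"linear":[0,0,2.5],"turn":[0,0,0],"grip":0.5},
  {"linear":[0,0,2.5],"turn":[0,0,0],"grip":0.5},
  {"linear":[0,0,2.5],"turn":[0,0,0],"grip":0.5},
  {"linear":[0,0,20],"turn":[0,0,0],"grip":0.5},
  {"linear":[0,0,70],"turn":[0,0,0],"grip":0.5},
  {"linear":[0,0,110],"turn":[0,0,0],"grip":0.5},
  {"linear":[0,150,110],"turn":[0,0,0],"grip":0.5},
  {"linear":[0,250,110],"turn":[0,0,0],"grip":0.5},
  {"linear":[0,250,110],"turn":[0,0,0],"grip":0.5},
])

```text
time: 35.35
tool_pos: [0.4948, 0.2658, 0.1757]
tool_rot: [3.141, -0.0, -0.085]
contact_force: [0.0, 0.2, -0.7]
opening: 0.046
```

apply_moves([
  {"linear":[-60,200,0],"turn":[0,0,0],"grip":0.5},
  {"linear":[-60,200,0],"turn":[0,0,0],"grip":0.5},
  {"linear":[-60,200,0],"turn":[0,0,0],"grip":0.5},
  {"linear":[-60,200,0],"turn":[0,0,0],"grip":0.5},
  {"linear":[-60,200,0],"turn":[0,0,0],"grip":0.5},
  {"linear":[-60,200,0],"turn":[0,0,0],"grip":0.5},
])

```text
time: 35.95
tool_pos: [0.4337, 0.4657, 0.1744]
tool_rot: [3.14, 0.001, -0.08]
contact_force: [0.3, -0.9, -0.2]
opening: 0.0459
```

```bash
python3 - <<'E'
from fit import *
im=shot('top','t17'); ob=(.4950,.1140,-.083); sq=(.482,-.1240,-.006)
Y=(0,255,255)
wire('top',im,228,205,400,285,'t17c',[(*ob,.102,.188,.065,Y),(*ob,.016,.06,.095,Y),(*sq,.15,.15,.065,Y),(*sq,.016,.06,.095,Y)],4)
im=shot('scene','s17'); crop(im,280,130,420,240,5,'s17c')
print(observe()['tool_pos'],observe()['time'])
E
```

```text
[0.43516488 0.46346209 0.17485191] 36.05
```

View pics/t17c.png

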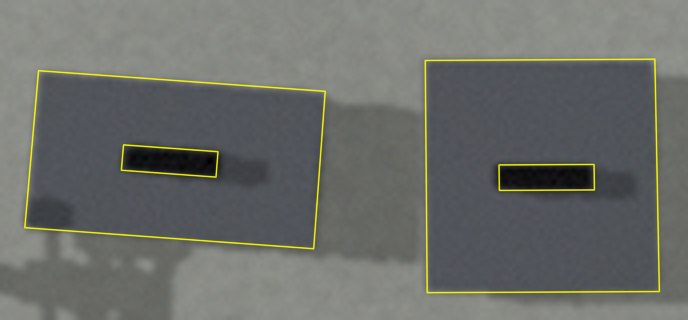

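View pics/s17c.png

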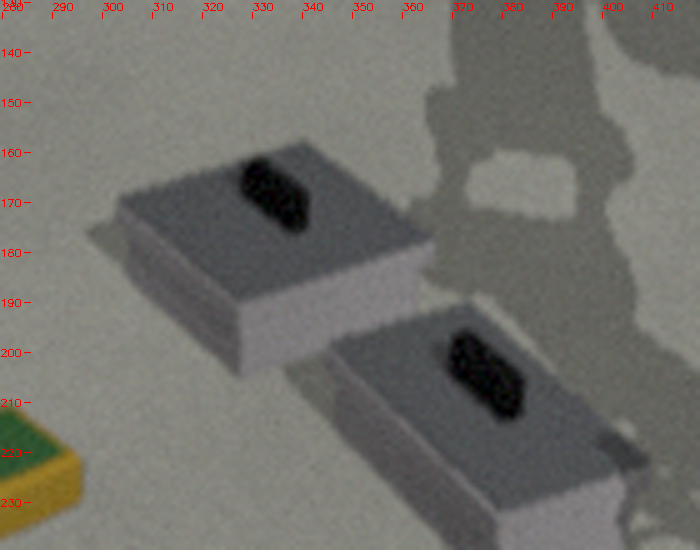

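View pics/t17.png

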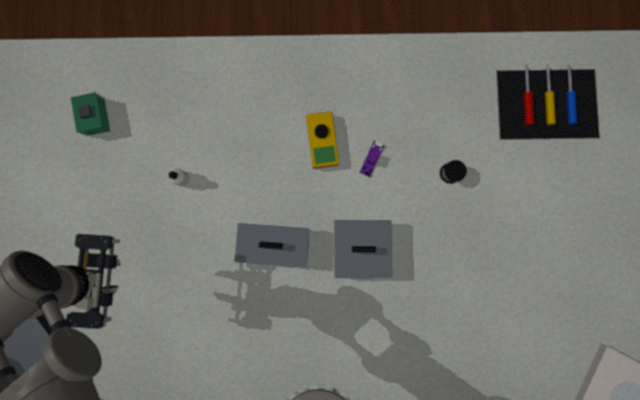

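```bash
python3 -c "
from cell import *
print(observe()['contact_force'].round(1),observe()['qvel'].round(3)); print(hand_in())"
```

```text
[ 1.3  0.1 -0.1] [-0.025 -0.011  0.004  0.003 -0.002  0.002]
the job is handed in; nothing more can be done
None
```

I packed the four green boards I found: one square board in the oblong box and three narrow boards in the square box, one to a bay. I then pressed both lids home and handed the job in at about 36 s. I saw only one square board and left the purple board alone.

- **Boards:** a picture taken before the lids went on showed all four lying flat inside their bays.
- **Lids:** both went over the catches and then came to a hard stop at the seated height. The oblong lid's peak wrist reading was 20.4 N, at the stop, just over your 20 N figure for the push. The square lid's was 16.6 N.
- **Final pictures:** both cameras show the lids level and flush. Their outlines and grip bars match the seated model to within about a pixel (2–3 mm).
- **Bystanders:** the reel, meter and bottle look unmoved, and the gripper was clear of everything.

One reading disagreed: the square lid sat 2–3 mm off centre in the grip while it was carried. I corrected for this before lowering it, and it does not show in the final pictures.

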